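# Spread a circlip with pliers and hold it at its groove on the axle

### The job

The stub axle standing in the vice has its bearing on; now its circlip goes on. Pick up the circlip pliers from the wooden block, squeeze the handles right in to their stop so that the circlip on the tips opens, pass it over the end of the axle and lower it gently until it lies square and level with its groove, just above the bearing. Finish while still holding it there, spread around the groove, carried by your grip alone and not pressed down on the bearing; do not force it, and leave the other things on the bench alone.

Things in the scene. Friction and masses are not known exactly. Their poses are not given: they have to be found in the camera images.
- pliers: bent-nose circlip pliers, 175 mm long, 0.22 kg, lying flat on the block, the circlip already on their tips (it stays on). Origin: on the rivet's axis, at the underside; x to the nose, y to the left handle, z up. Balance point about 20 mm behind the rivet. The bent tips go straight down; the circlip hangs level on them, its middle 19.5 mm below the underside, 50 to 105 mm in front of the rivet
- pliers_grip (a point): half-way between the handles, 65 mm behind the rivet, half-way up the grips (45 mm above the bench at the start). Axes as pliers. Each grip is 10 mm wide, 10 high, 34 to 104 mm behind the rivet. Over their outsides the handles measure 60 mm here when free, 30 mm at the stop, where their outer faces are parallel. The block ends 30 to 46 mm behind the rivet
- handle_left (a joint): how far the left handle is squeezed in (rad): 0 free, 0.225 at the stop, a bar between the handles; the right one moves alike. Squeezing opens the circlip: its opening is 34 mm across when free, 40 at 0.13, 43 at 0.19, 45 at the stop; it springs back when let go. At the grip 2 N on each handle starts it, 7 N reaches the stop; to carry the pliers level grip firmly, 25 N or more (reading up to 0.24)
- clip_centre (a point): centre of the circlip's opening when it is spread, half-way through its thickness: then 72 mm in front of the rivet, 137 mm in front of pliers_grip and 24.5 mm lower (3 mm further in front when free). z: the circlip's axis, up. The circlip is a flat dark steel ring 3 mm thick, 4 to 5 mm wide, open towards the rivet, with an ear at each end that reaches 32 mm from the centre
- vice: green bench vice bolted down, with the axle clamped upright in it. Origin: on the bench under the axle; z up, x from the spindle (robot's side) to the anvil. Jaws 100 mm wide, their tops 120 mm above the bench; the whole reaches from -185 to +150 mm in x and 105 mm either way in y
- groove (a point): middle of the circlip groove on the axle's axis, 151 mm above the bench; z along the axle, up. The groove is 6 mm high, cut into the axle of 40 mm diameter directly above a ball bearing (80 mm across, 18 mm high), whose top face is 3 mm below this point
- axle_end (a point): centre of the axle's top end, 14 mm above the groove's middle, 165 mm above the bench. The axle's end is chamfered over its last 4 mm from 40 to 33 mm diameter
- block: wooden block 52 x 70 x 40 mm high, fixed on the bench, the pliers lie on it; origin under its centre
- spare_bearing: spare ball bearing lying flat, 80 mm across, 18 mm high; not part of the job, to be left where it is; origin under its centre
- wrench: steel spanner lying flat, 190 mm long; not part of the job, to be left where it is; origin at the middle of its length, on the bench
- screwdriver: screwdriver with black handle, 200 mm long; not part of the job, to be left where it is; origin at the middle of its length, on the bench
- hammer: hammer with wooden handle, 270 mm long; not part of the job, to be left where it is; origin at the middle of its length, on the bench
- socket: steel hex socket standing up, 30 mm across, 36 mm high; not part of the job, to be left where it is; origin under its centre
- oil: closed grey bottle, 56 mm across, 150 mm high; not part of the job, to be left where it is; origin under its centre
- grease_tin: closed steel tin, 84 mm across, 70 mm high; not part of the job, to be left where it is; origin under its centre
Mind the look-alikes: they are no part of the job. Of the things like the block, leave any that is blue, green or pink; of the rest the smaller one is meant.

How it is judged:
By the outcome, as a careful person would: the job done as asked, in the order asked, and still so for the second after the job is handed in, while the arm keeps its last pose, push and grip.
It also fails if it takes over 45 s, if anything falls off the work surface, if the arm or the gripper's body presses on something with over 40 N, if the wrist force passes 120 N, or if a joint passes its speed limit or range.

### The arm

A 6-joint arm with a two-finger parallel gripper is mounted at the origin on the work surface. World frame = base frame: x ahead of the robot, y to its left, z up, the work surface at z = 0. Lengths are in m, angles in rad, forces in N, time in s.
With the tool pointing down it reaches from about 0.225 to 0.875 m from the base axis. Payload 3.4 kg.
Tool frame: the origin (TCP) lies at the very end of the fingers, on their centre line; the grasp point (between the pads) lies 19 mm behind it; z points along the fingers, y is the direction in which the jaws open and shut (so a half turn about z gives the same grasp; the last joint's range is limited). The gripper opens to 85 mm and grips with 20 to 120 N. Pads are 22 mm wide; open, the fingers measure 114 mm over their backs; the gripper's body (76 mm by 85 mm) begins 54 mm behind the grasp point. The pads swing forward as they close: fully open they stand 13 mm farther back than shut.
Start: joints at [-1.263, 0.276, 1.505, -0, 1.361, -0.121], TCP at [0.239, -0.523, 0.231] pointing down, gripper open.
Joint ranges: [-2.89, 2.89], [-0.75, 2.08], [0.22, 2.7], [-1.18, 4.32], [0.11, 2.71], [-2.7, 2.7]. Speed limits (rad/s): [2.57, 2.57, 3.14, 3.14, 3.14, 3.14].

### API

Orientations are given as a unit quaternion [w, x, y, z].
In Python, from rig import telemetry, imaging, manip, finder gives the robot as it stands.
- The arm moves only by the tool arm_command, never from a script. Its argument "steps" is a list of rows, each a list of 3 entries, a list of its own where there are three numbers: the turn, a rotation vector about the world's x, y, z in rad, then the shift along the world's x, y, z in mm, then the closure in counts, from 0 (fully open) to 255 (shut). In form: [[[rx, ry, rz], [dx, dy, dz], grip], ...]. A call has 1 to 20 rows; each row shifts and turns the commanded pose from where the row before left it; what a row does not reach is not made up. A row lasts 1/8 s, in which the tool goes at most 62.5 mm and 10.7 degrees, less where a joint would pass 70% of its speed; a pose out of reach is approached as far as the arm can. A call is refused whole if a number of a shift passes 62.5 or a number of a turn 0.188, either way. A call with a gripper value outside its range is refused whole. The fingers move at their own pace and stop on an object; "newtons" is the grip in N (left out, the last holds). Time passes only in rows, so rows that do not move let the fingers close. It gives the time, the measured TCP pose, the force and the opening at its end, in the units of the state.
- telemetry.get_state(): the state, without advancing time (a new reading comes with each control period).
- imaging.get_image(name): name is "scene" or "side" or "wrist"; returns the picture (400x640x3 uint8, blue, green, red); there is no depth.
- imaging.camera_params(name): a dict with "intrinsics" (3x3 intrinsics, pixels), "R" (3x3) and "t" (3): a world point X has camera coordinates R X + t. Camera axes: x right, y down, z forward; pixel columns grow to the right and rows downward; lengths in m; the calibration is good to about 2 mm. A picture is of the moment at which its call begins: read the wrist's pose just before it. camera_params takes no time and is no camera call; for the wrist camera it gives the pose at the moment of the call.
- manip.sign_off(): hands the job in, once; it reports no verdict.
Trained networks look in the newest picture that a camera, given by its name, has taken for a name from the list of things; names that differ only in an ending like _2 or _b are one class to them, and where a whole thing is asked for, a point or a joint stands for the part that bears it (a point fixed in the world has none). Each returns a list of dicts, best first, with "score" (0 to 1); they miss things now and then, are a little off and sometimes report something else, mostly with a low value. They report only what shows in the picture. A call takes as long as a camera call. They do not tell look-alikes from the thing itself.
- finder.cut_out(camera, thing): "pixels" (400x640 bool, what is visible of it) and "extent" ([left, top, width, height] in pixels, round what is visible of it).
The state is a dict: "clock": time; "qpos": joint angles; "qd": joint speeds; "effort": joint torques, N m; "position": TCP position; "ee_rot": TCP orientation; "contact_force": force on the tool from outside, world axes, zero at the start; "moment": the same for the moment, N m; "width": finger opening in m.
Only numpy, scipy, OpenCV 4.12 (cv2) and the standard library are available. Lean on these libraries where they do the work, as an engineer would, in place of code of your own. Each camera call takes 0.05 s, during which the arm holds its last target.

## Working session

There is one attempt and no reset: what is moved stays moved. The work goes in short steps, Python scripts to look and compute and a tool call to move; the robot and the scene stay as the last step left them, time stands still between calls to the robot, and variables do not carry over. Pictures are saved under pics/ and viewed, and the job is handed in when it is done.

Besides the shell and the picture viewer there is one more tool, called after "Call:" by a JSON object that holds its "name" and its "arguments". arm_command: Moves the arm, as the interface text tells. Its arguments: {"type":"object","properties":{"steps":{"type":"array"},"newtons":{"type":"number"}},"required":["steps"]}

```bash
mkdir -p pics; ls; python3 - <<'E'
from rig import telemetry, imaging, manip, finder
import cv2
s=telemetry.get_state(); print(s)
for n in ["scene","side","wrist"]:
    im=imaging.get_image(n); cv2.imwrite(f"pics/{n}0.png",im)
    p=imaging.camera_params(n); print(n,p)
E
```

```text
pics
{'clock': 0.0, 'qpos': array([-1.26298802e+00,  2.76592026e-01,  1.50611965e+00,  4.85643154e-06,
        1.36068578e+00, -1.21015230e-01]), 'qd': array([-0.000271  ,  0.00035881,  0.00024229, -0.00101824,  0.00013581,
       -0.00106795]), 'effort': array([ 1.62283141e-04, -4.16778803e+01, -2.45805985e+01, -8.89424359e-05,
        1.10770273e-02, -6.27133417e-06]), 'position': array([ 0.23891666, -0.52244598,  0.23044677]), 'ee_rot': array([-8.98691539e-04,  9.77101433e-01,  2.12772120e-01, -8.17948363e-05]), 'contact_force': array([ 1.17125396, -0.48663757, -0.07771511]), 'moment': array([-0.03501486,  0.00809446,  0.01677981]), 'width': 0.08537696573376044}
scene {'intrinsics': array([[367.51444559,   0.        , 322.7459223 ],
       [  0.        , 367.51444559, 194.77651636],
       [  0.        ,   0.        ,   1.        ]]), 'R': array([[-0.22249005,  0.97487948,  0.01040072],
       [ 0.84061932,  0.1972305 , -0.50443958],
       [-0.49381913, -0.10348974, -0.86338435]]), 't': array([ 0.12734282, -0.41539214,  1.71559301])}
side {'intrinsics': array([[495.62011967,   0.        , 320.14173226],
       [  0.        , 495.62011967, 201.93713181],
       [  0.        ,   0.        ,   1.        ]]), 'R': array([[-0.85298349, -0.52176855,  0.0132946 ],
       [-0.28774972,  0.448855  , -0.84600785],
       [ 0.43545295, -0.72545625, -0.53300466]]), 't': array([0.49175541, 0.29516694, 1.28101196])}
wrist {'intrinsics': array([[280.81533436,   0.        , 318.21225292],
       [  0.        , 280.81533436, 199.02886006],
       [  0.        ,   0.        ,   1.        ]]), 'R': array([[ 0.41527943, -0.90969287, -0.00137325],
       [-0.87394184, -0.39937704,  0.27699032],
       [-0.25252456, -0.11382824, -0.96087173]]), 't': array([-0.57483662, -0.03553893,  0.3806806 ])}
```

View pics/scene0.png

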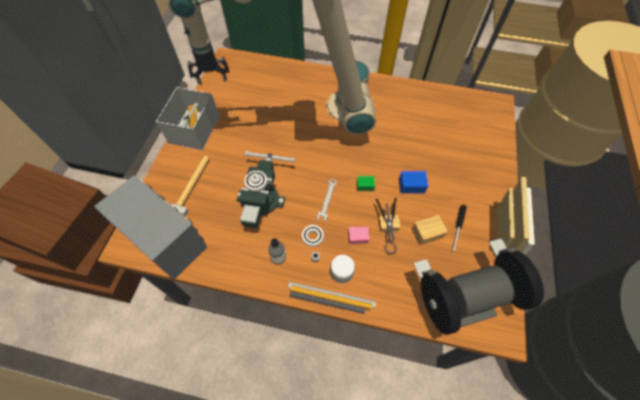

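View pics/side0.png

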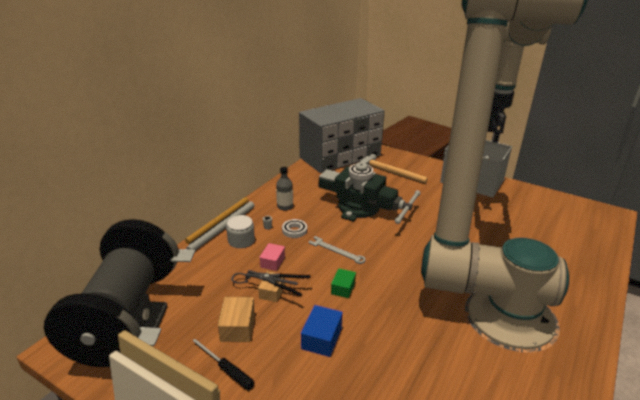

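View pics/wrist0.png

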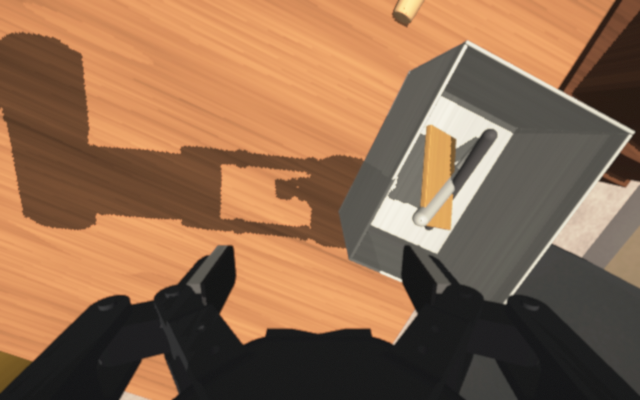

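The scene view shows the pliers on the small natural block near (390,222), the larger wooden block at (431,229), and the vice with the axle at (255,180). Next I run the networks and convert their pixels to positions.

```bash
cat > h.py <<'E'
from rig import telemetry, imaging, manip, finder
import cv2, numpy as np
def ray(P,uv):
    K,R,t=P["intrinsics"],P["R"],P["t"]
    d=R.T@np.linalg.inv(K)@np.array([uv[0],uv[1],1.]); return -R.T@t,d
def onplane(P,uv,z):
    c,d=ray(P,uv); return c+d*(z-c[2])/d[2]
def proj(P,X):
    c=P["R"]@np.asarray(X,float)+P["t"]; q=P["intrinsics"]@c; return q[:2]/q[2]
def tri(obs):
    A=np.zeros((3,3));b=np.zeros(3)
    for P,uv in obs:
        c,d=ray(P,uv); d/=np.linalg.norm(d); M=np.eye(3)-np.outer(d,d); A+=M;b+=M@c
    return np.linalg.solve(A,b)
E
python3 - <<'E'
from h import *
for n in ["scene","side"]:
    imaging.get_image(n); P=imaging.camera_params(n)
    for th in ["pliers","block","vice","spare_bearing","oil","grease_tin"]:
        for r in finder.cut_out(n,th)[:3]:
            ys,xs=np.nonzero(r["pixels"]); m=(xs.mean(),ys.mean())
            print(n,th,round(r["score"],2),r["extent"],np.round(m,1),onplane(P,m,0.04 if th!="vice" else .12).round(3))
            if th in("pliers","vice"): np.save(f"m_{n}_{th}.npy",r["pixels"]) if r["score"]>.5 else 0
    im=cv2.imread(f"pics/{n}0.png")
    if n=="scene": a=im[170:270,350:470]; b=im[130:240,210:320]
    else: a=im[250:350,210:330]; b=im[140:240,300:430]
    cv2.imwrite(f"pics/{n}_a.png",cv2.resize(a,None,fx=6,fy=6,interpolation=cv2.INTER_CUBIC)); cv2.imwrite(f"pics/{n}_b.png",cv2.resize(b,None,fx=5,fy=5,interpolation=cv2.INTER_CUBIC))
E
```

```text
scene pliers 0.53 [377.7, 202.3, 16.3, 39.7] [388.3 220.5] [0.573 0.251 0.04 ]
scene block 0.92 [411.6, 216.6, 36.5, 27.6] [429.7 229. ] [0.574 0.404 0.04 ]
scene block 0.85 [397.7, 171.1, 30.9, 20.3] [412.6 181.8] [0.381 0.322 0.04 ]
scene block 0.75 [353.9, 176.9, 18.5, 15.3] [364.7 182.7] [0.429 0.137 0.04 ]
scene vice 0.69 [233.0, 151.7, 61.8, 76.7] [259.9 189.9] [ 0.599 -0.23   0.12 ]
scene vice 0.17 [457.8, 205.4, 6.3, 24.3] [460.3 216.6] [0.543 0.488 0.12 ]
scene spare_bearing 0.59 [301.7, 226.6, 19.2, 17.1] [311.7 234.5] [ 0.694 -0.014  0.04 ]
scene spare_bearing 0.44 [171.4, 158.0, 38.6, 56.7] [189.9 186.5] [ 0.603 -0.527  0.04 ]
scene oil 0.84 [266.4, 240.3, 19.8, 20.9] [276.5 251.1] [ 0.784 -0.121  0.04 ]
scene grease_tin 0.73 [331.0, 257.7, 22.4, 28.2] [341.8 268.5] [0.795 0.118 0.04 ]
side pliers 0.89 [233.8, 269.1, 75.2, 24.1] [273.7 278.7] [0.573 0.245 0.04 ]
side pliers 0.18 [318.6, 161.1, 98.3, 65.3] [364.  191.8] [ 0.577 -0.291  0.04 ]
side block 0.95 [331.5, 265.6, 22.6, 33.7] [343.  282.4] [0.409 0.158 0.04 ]
side block 0.79 [259.3, 271.6, 25.5, 31.1] [269.6 290.4] [0.556 0.288 0.04 ]
side block 0.69 [217.7, 294.7, 40.0, 49.0] [236.4 318.8] [0.564 0.413 0.04 ]
side vice 0.56 [315.4, 162.0, 105.2, 59.8] [363.7 192.2] [ 0.519 -0.167  0.12 ]
side spare_bearing 0.65 [283.2, 219.6, 25.0, 17.3] [294.1 227.7] [0.66  0.019 0.04 ]
side spare_bearing 0.24 [231.2, 266.4, 77.3, 29.0] [273.8 278.7] [0.573 0.245 0.04 ]
side grease_tin 0.74 [224.9, 216.0, 28.9, 31.9] [240.3 231. ] [0.789 0.121 0.04 ]
```

```bash
python3 - <<'E'
import cv2,numpy as np
def fit(a): return cv2.resize(a,(390,300))
cv2.imwrite("pics/m.png",np.vstack([np.hstack([fit(cv2.imread(f"pics/{n}_{k}.png")) for k in "ab"]) for n in("scene","side")]))
E
```

```text
(no output)
```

View pics/m.png

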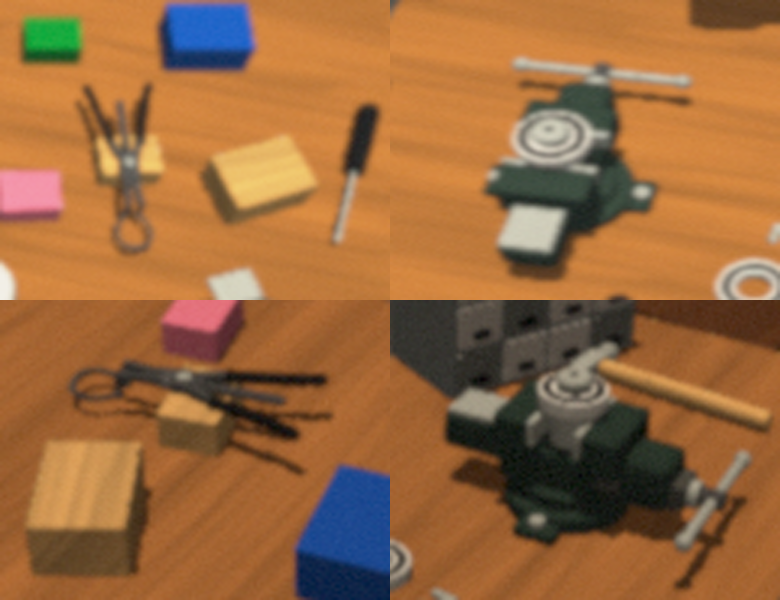

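The crops show the pliers' rivet at scene (390,223), its clip at (390,248), and the handles towards the robot. The axle end is at scene (255,178) and side (362,167). I triangulate these roughly before going for a wrist view.

```bash
python3 - <<'E'
from h import *
S=imaging.camera_params("scene");D=imaging.camera_params("side")
print("rivet",onplane(S,(390,223.3),.052).round(3),onplane(D,(266.6,275.7),.052).round(3))
print("clip",onplane(S,(390.3,248),.0205).round(3),onplane(D,(239.2,278.7),.0205).round(3))
print("axle",onplane(S,(255.1,177.7),.165).round(3),onplane(D,(361.7,166.7),.165).round(3), tri([(S,(255.1,177.7)),(D,(361.7,166.7))]).round(3))
W=imaging.camera_params("wrist"); print("cam",-W["R"].T@W["t"], telemetry.get_state()["position"], telemetry.get_state()["clock"])
E
```

```text
rivet [0.59  0.257 0.052] [0.588 0.256 0.052]
clip [0.672 0.275 0.02 ] [0.667 0.278 0.02 ]
axle [ 0.579 -0.248  0.165] [ 0.567 -0.239  0.165] [ 0.573 -0.252  0.157]
cam [ 0.30385389 -0.4939865   0.37553997] [ 0.23906254 -0.52298299  0.23135472] 0.85
```

Call:
{"name": "arm_command", "arguments": {"steps": [[[0,0,0],[0,0,40],0],[[0,0,-0.02],[33,28,20],0],[[0,0,-0.02],[33,28,20],0],[[0,0,-0.02],[33,28,20],0],[[0,0,-0.02],[33,28,0],0],[[0,0,-0.02],[33,28,0],0],[[0,0,-0.02],[33,28,0],0],[[0,0,-0.02],[33,28,0],0],[[0,0,-0.02],[33,28,0],0],[[0,0,-0.03],[33,28,0],0],[[0,0,0],[0,0,0],0],[[0,0,0],[0,0,0],0]]}}

```text
clock: 2.35
position: [0.5357, -0.2711, 0.3312]
ee_rot: [0.0, 0.993, 0.119, -0.0]
contact_force: [0.0, -0.4, 0.7]
width: 0.0852
```

```bash
python3 - <<'E'
from h import *
P=imaging.camera_params("wrist"); im=imaging.get_image("wrist"); cv2.imwrite("pics/w1.png",im)
np.savez("w1.npz",**P)
for th in ["vice","groove","axle_end"]:
    for r in finder.cut_out("wrist",th)[:2]: print(th,r["score"],r["extent"])
for uv in [(0,0),(320,200)]: print(onplane(P,uv,.165))
E
```

```text
vice 0.84 [231.5, 15.4, 143.4, 247.5]
groove 0.78 [229.5, 13.0, 144.7, 248.8]
axle_end 0.8 [230.9, 12.8, 144.4, 244.7]
[0.63806166 0.06572701 0.165     ]
[ 0.51709488 -0.27831054  0.165     ]
```

View pics/w1.png

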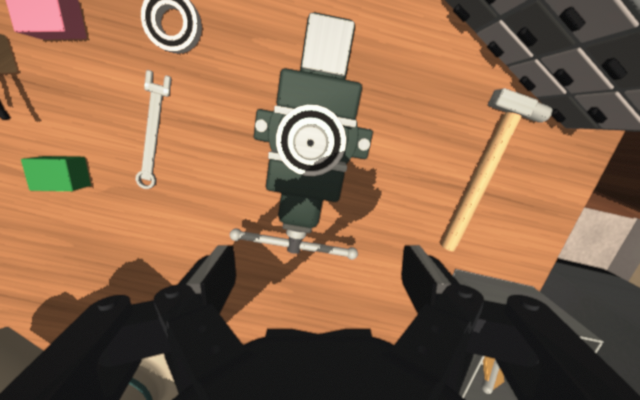

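The wrist view shows the vice with the bearing ring and the axle end, its centre hole at about (310,142). Zooming in for a precise fit.

```bash
python3 - <<'E'
from h import *
im=cv2.imread("pics/w1.png"); P=dict(np.load("w1.npz"))
for c in [(310,142)]: 
    X=onplane(P,c,.165); print("axle est",X)
    for z,r,col in [(.165,.0165,(0,0,255)),(.161,.02,(0,255,0)),(.148,.04,(255,0,0))]:
        th=np.linspace(0,2*np.pi,60); pts=np.array([proj(P,[X[0]+r*np.cos(a),X[1]+r*np.sin(a),z]) for a in th])
        big=None
        globals().setdefault("L",[]).append((pts,col))
x0,y0=260,90; a=cv2.resize(im[y0:y0+100,x0:x0+100],None,fx=6,fy=6,interpolation=cv2.INTER_CUBIC); b=a.copy()
for pts,col in L:
    q=((pts-[x0,y0]+.5)*6).astype(np.int32); cv2.polylines(b,[q],True,col,1)
cv2.imwrite("pics/w1z.png",cv2.resize(np.hstack([a,b]),(800,400)))
E
```

```text
axle est [ 0.57830638 -0.25211005  0.165     ]
```

View pics/w1z.png

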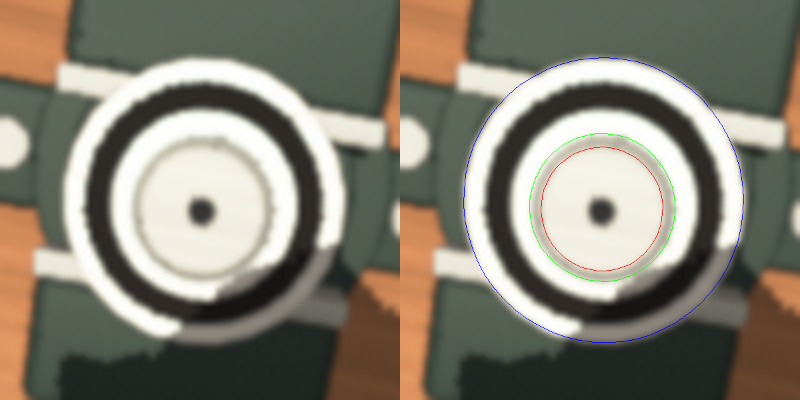

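The projected outlines match the picture at all three diameters, so the axle is at (0.578, −0.252). Next, a wrist view over the pliers.

Call:
{"name": "arm_command", "arguments": {"steps": [[[0,0,0],[-1,43,0],0],[[0,0,0],[-1,43,0],0],[[0,0,0],[-1,43,0],0],[[0,0,0],[-1,43,0],0],[[0,0,0],[-1,43,-10],0],[[0,0,0],[-1,43,-15],0],[[0,0,0],[-1,43,-15],0],[[0,0,0],[-1,43,-15],0],[[0,0,0],[-1,43,-15],0],[[0,0,0],[-1,43,-15],0],[[0,0,0],[-1,43,-15],0],[[0,0,0],[0,39,-10],0],[[0,0,0],[0,0,0],0],[[0,0,0],[0,0,0],0]]}}

```text
clock: 4.3
position: [0.5253, 0.24, 0.2215]
ee_rot: [0.001, 0.993, 0.119, 0.0]
contact_force: [-0.2, -0.7, -0.2]
width: 0.0852
```

```bash
python3 - <<'E'
from h import *
P=imaging.camera_params("wrist"); im=imaging.get_image("wrist"); cv2.imwrite("pics/w2.png",im)
np.savez("w2.npz",**P)
for th in ["pliers","block"]:
    for r in finder.cut_out("wrist",th)[:3]: print(th,r["score"],r["extent"])
E
```

```text
pliers 0.87 [289.1, 22.6, 68.7, 194.9]
block 0.95 [118.9, 53.9, 125.5, 98.1]
block 0.95 [383.7, 62.8, 77.0, 52.9]
block 0.86 [346.1, 244.4, 57.4, 48.4]
```

View pics/w2.png

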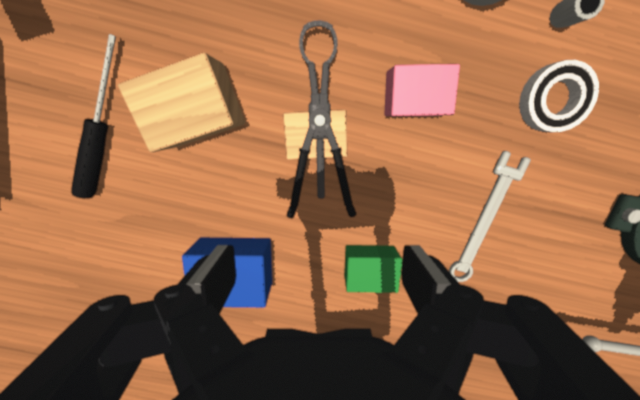

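The wrist view shows the pliers on the small block: rivet (320,121), clip ring centre about (319,43), handle ends (291,216) and (352,215). I zoom and overlay a model.

```bash
cat > ov.py <<'E'
from h import *
def model(x,y,yaw,z0,q=0):
    c,s=np.cos(yaw),np.sin(yaw); T=lambda p:[x+c*p[0]-s*p[1],y+s*p[0]+c*p[1],z0+p[2]]
    L=[]
    th=np.linspace(0,2*np.pi,60)
    cx,r=(75,17) if q==0 else (72,22.5)
    L.append([T((1e-3*(cx+r*np.cos(a)),1e-3*r*np.sin(a),-.018)) for a in th])
    L.append([T((1e-3*(5*np.cos(a)),5e-3*np.sin(a),.012)) for a in th])
    return L,T
def overlay(im,P,L,box,f,out):
    x0,y0,w,h=box; a=cv2.resize(im[y0:y0+h,x0:x0+w],None,fx=f,fy=f,interpolation=cv2.INTER_CUBIC); b=a.copy()
    for l in L:
        q=np.array([proj(P,p) for p in l]); cv2.polylines(b,[((q-[x0,y0]+.5)*f).astype(np.int32)],False,(0,0,255),1)
    cv2.imwrite(out,np.hstack([a,b]))
E
python3 - <<'E'
from ov import *
im=cv2.imread("pics/w2.png"); P=dict(np.load("w2.npz"))
r=onplane(P,(320,121),.052); c=onplane(P,(319,43),.022); l=onplane(P,(291,216),.045); R=onplane(P,(352,215),.045)
print(r,c,l,R,"lens",np.linalg.norm((c-r)[:2]),np.linalg.norm((r-(l+R)/2)[:2]))
print("yaws",np.arctan2(*(c-r)[1::-1]),np.arctan2(*(r-(l+R)/2)[1::-1]))
yaw=np.arctan2(*(c-(l+R)/2)[1::-1]); print(yaw)
L,T=model(r[0],r[1],yaw,.04)
L.append([T((-.065,.03,.005)),T((-.065,-.03,.005))]); print("grip",T((-.065,0,.005)))
overlay(im,P,L,(270,10,100,220),3.6,"pics/w2z.png"); cv2.imwrite("pics/w2z.png",cv2.resize(cv2.imread("pics/w2z.png"),(545,600)))
E
```

```text
[0.59195777 0.25356991 0.052     ] [0.67164106 0.27393745 0.022     ] [0.47606701 0.26132826 0.045     ] [0.49465659 0.18993619 0.045     ] lens 0.08224514769286746 0.11019625426206829
yaws 0.2502480959540354 0.2563242402905338
0.2537274335351627
grip [np.float64(0.5290388375098363), np.float64(0.23725401054806386), 0.045]
```

View pics/w2z.png

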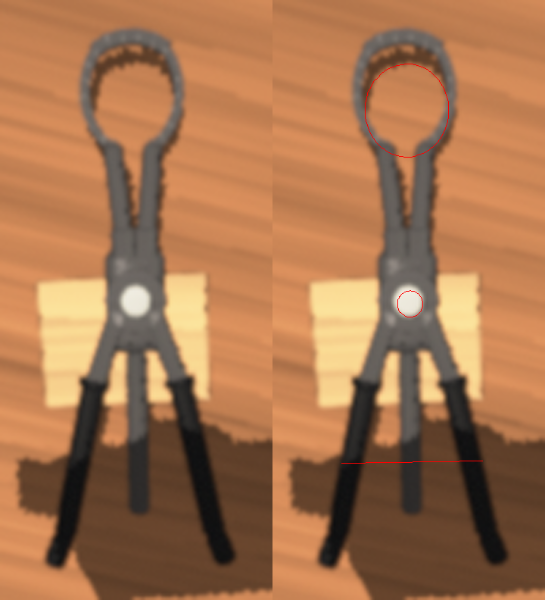

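The sleeve positions (34/104 mm) and the 60 mm width over the handles match the model. The grip point is at (0.529, 0.237) with yaw 0.254. Descending with the gripper open, a little low to allow for the pads' forward swing.

Call:
{"name": "arm_command", "arguments": {"steps": [[[0,0,0.015],[3.7,-2.7,-20],0],[[0,0,0],[0,0,-30],0],[[0,0,0],[0,0,-30],0],[[0,0,0],[0,0,-30],0],[[0,0,0],[0,0,-30],0],[[0,0,0],[0,0,-30],0],[[0,0,0],[0,0,-15],0],[[0,0,0],[0,0,-10],0],[[0,0,0],[0,0,-5],0],[[0,0,0],[0,0,0],0]], "newtons": 30}}

```text
clock: 5.7
position: [0.5291, 0.2384, 0.0217]
ee_rot: [-0.0, 0.992, 0.127, 0.0]
contact_force: [0.3, -0.4, -0.3]
width: 0.0855
```

```bash
python3 - <<'E'
from h import *
s=telemetry.get_state(); print(s["position"],s["width"],s["contact_force"])
P=imaging.camera_params("wrist"); im=imaging.get_image("wrist"); cv2.imwrite("pics/w3.png",im); np.savez("w3.npz",**P)
cv2.imwrite("pics/s3.png",cv2.resize(imaging.get_image("side")[230:330,200:360],None,fx=5,fy=5,interpolation=cv2.INTER_CUBIC))
E
```

```text
[0.52912023 0.23838826 0.02169056] 0.08552070787623905 [ 0.26409648 -0.41828953 -0.30901769]
```

View pics/w3.png

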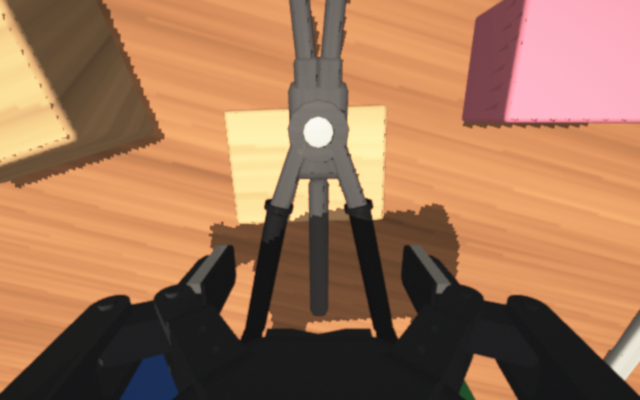

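View pics/s3.png

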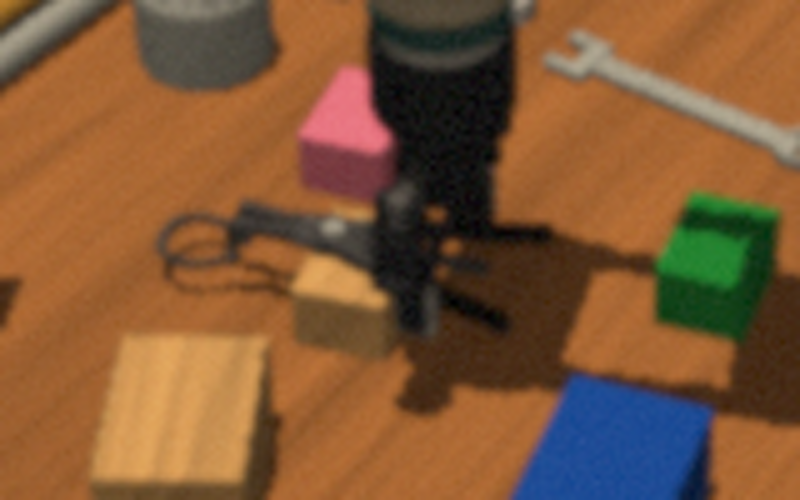

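The wrist view shows the handles centred between the pads (rivet at (318,132)), and the side view shows a finger outside each handle. Closing in small steps while raising to cancel the pad swing.

Call:
{"name": "arm_command", "arguments": {"steps": [[[0,0,0],[0,0,0],40],[[0,0,0],[0,0,0],60],[[0,0,0],[0,0,0],70],[[0,0,0],[0,0,0.4],78],[[0,0,0],[0,0,0.4],86]], "newtons": 30}}

```text
clock: 6.42
position: [0.5288, 0.2384, 0.0223]
ee_rot: [-0.0, 0.992, 0.127, 0.0]
contact_force: [0.1, 0.3, 1.4]
width: 0.0565
```

```bash
python3 - <<'E'
from h import *
s=telemetry.get_state(); print(s["position"],s["width"],s["contact_force"],s["moment"])
im=imaging.get_image("wrist"); cv2.imwrite("pics/w4.png",im)
E
```

```text
[0.52876459 0.23839159 0.0222721 ] 0.056546047248920546 [0.06855278 0.25225364 1.39345295] [ 0.05323356  0.11810302 -0.0527298 ]
```

View pics/w4.png

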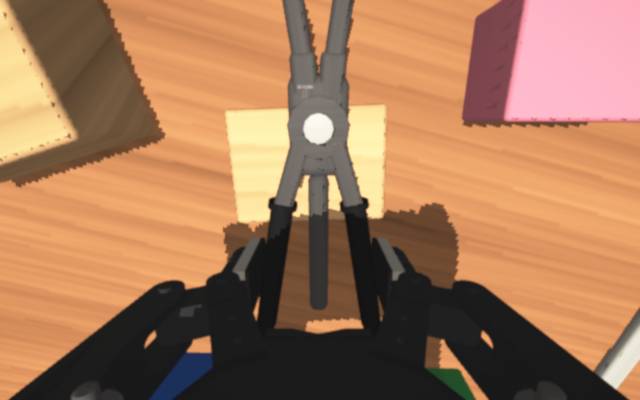

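Call:
{"name": "arm_command", "arguments": {"steps": [[[0,0,0],[0,0,0.7],90],[[0,0,0],[0,0,0.5],97],[[0,0,0],[0,0,0.5],104],[[0,0,0],[0,0,0.5],111],[[0,0,0],[0,0,0.4],118],[[0,0,0],[0,0,0.4],125],[[0,0,0],[0,0,0.4],132]], "newtons": 30}}

```text
clock: 7.35
position: [0.5288, 0.2383, 0.0255]
ee_rot: [0.0, 0.992, 0.127, -0.0]
contact_force: [-0.9, -0.0, 1.5]
width: 0.0411
```

```bash
python3 - <<'E'
from h import *
s=telemetry.get_state(); print(s["position"],s["width"],s["contact_force"],s["moment"])
im=imaging.get_image("wrist"); cv2.imwrite("pics/w5.png",im)
E
```

```text
[0.52879052 0.23827332 0.02554932] 0.04107381791651989 [-0.89102725 -0.04117184  1.53844973] [0.00734068 0.19314008 0.01243117]
```

View pics/w5.png

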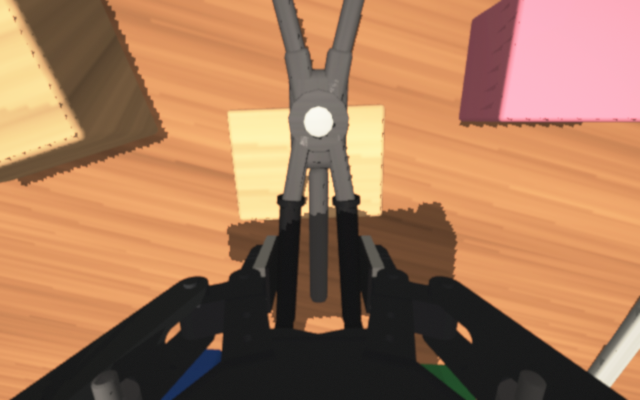

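```bash
python3 - <<'E'
from h import *
cv2.imwrite("pics/s5.png",cv2.resize(imaging.get_image("side")[230:330,200:360],None,fx=5,fy=5,interpolation=cv2.INTER_CUBIC))
cv2.imwrite("pics/sc5.png",cv2.resize(imaging.get_image("scene")[190:270,350:450],None,fx=5,fy=5,interpolation=cv2.INTER_CUBIC))
E
```

```text
(no output)
```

View pics/s5.png

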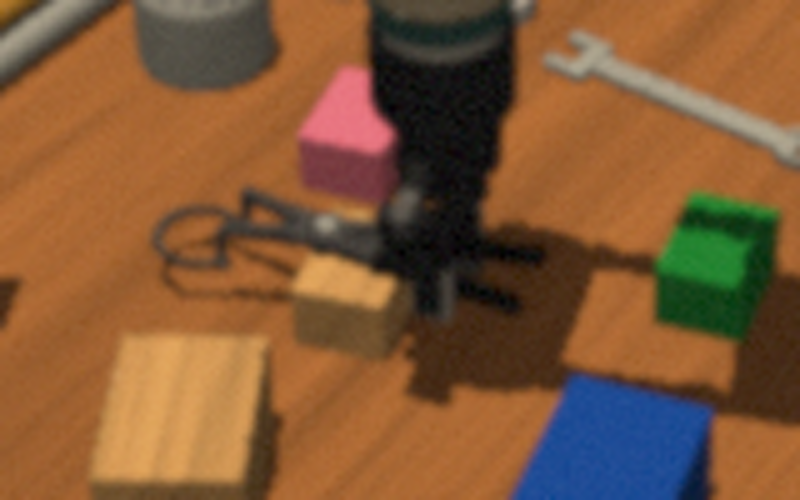

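View pics/sc5.png

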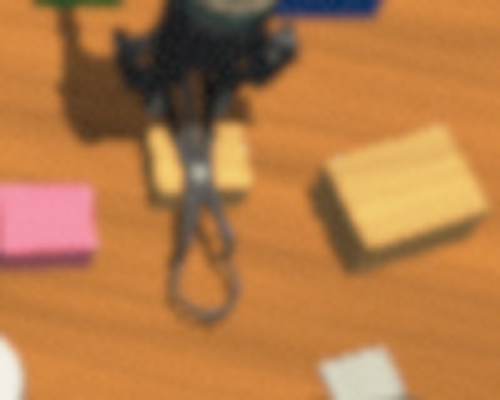

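The side view shows the nose tipped up slightly, and 1.5 N on the tool agrees with the pads having pushed the handles down. I raise gradually until the force is near zero.

Call:
{"name": "arm_command", "arguments": {"steps": [[[0,0,0],[0,0,0.8],132],[[0,0,0],[0,0,0.8],132],[[0,0,0],[0,0,0],132]], "newtons": 30}}

```text
clock: 7.88
position: [0.5289, 0.2383, 0.0269]
ee_rot: [0.0, 0.992, 0.127, 0.0]
contact_force: [0.5, -0.5, -0.8]
width: 0.0413
```

```bash
python3 - <<'E'
from h import *
s=telemetry.get_state(); print(s["clock"],s["position"],s["width"],s["contact_force"],s["moment"])
im=imaging.get_image("wrist")
cv2.imwrite("pics/w6.png",np.hstack([cv2.imread("pics/w5.png")[:300,200:440],im[:300,200:440]]))
E
```

```text
7.875 [0.52889799 0.2383315  0.02694298] 0.04125392897823828 [ 0.47032481 -0.50030465 -0.80456069] [-2.35039399e-02 -1.11972534e-01 -9.57256258e-05]
```

View pics/w6.png

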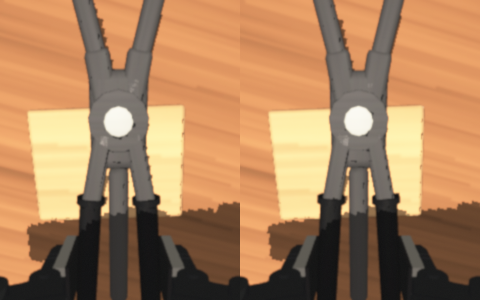

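```bash
python3 - <<'E'
from h import *
a=imaging.get_image("side")[255:305,220:320]; b=cv2.imread("pics/side0.png")[255:305,220:320]
c=cv2.resize(cv2.imread("pics/s5.png"),(160,100))[25:75,20:120]
cv2.imwrite("pics/s6.png",np.vstack([cv2.resize(x,(400,200),interpolation=cv2.INTER_CUBIC) for x in (b,c,a)]))
E
```

```text
(no output)
```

View pics/s6.png

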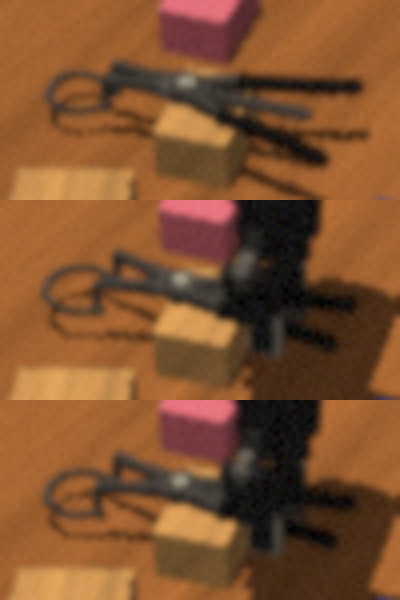

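Call:
{"name": "arm_command", "arguments": {"steps": [[[0,0,0],[0,0,0.2],139],[[0,0,0],[0,0,0.4],146],[[0,0,0],[0,0,0.4],153],[[0,0,0],[0,0,0.3],160]], "newtons": 30}}

```text
clock: 8.48
position: [0.5284, 0.2382, 0.0283]
ee_rot: [0.0, 0.992, 0.127, -0.0]
contact_force: [-0.8, -1.1, -0.6]
width: 0.0318
```

Call:
{"name": "arm_command", "arguments": {"steps": [[[0,0,0],[0,0,0.3],166],[[0,0,0],[0,0,0.1],172],[[0,0,0],[0,0,0],200],[[0,0,0],[0,0,0],255],[[0,0,0],[0,0,0],255]], "newtons": 60}}

```text
clock: 9.1
position: [0.5286, 0.2383, 0.0288]
ee_rot: [0.0, 0.992, 0.127, -0.0]
contact_force: [-0.8, -0.1, -1.2]
width: 0.0232
```

```bash
python3 - <<'E'
from h import *
s=telemetry.get_state(); print(s["clock"],s["position"],s["width"],s["contact_force"],s["moment"])
im=imaging.get_image("wrist"); cv2.imwrite("pics/w7.png",im)
a=imaging.get_image("side")[255:305,220:320]
cv2.imwrite("pics/s7.png",cv2.resize(a,(800,400),interpolation=cv2.INTER_CUBIC))
E
```

```text
9.1 [0.52864876 0.23832625 0.02884112] 0.023240528331851654 [-0.81429157 -0.10049513 -1.18059583] [-0.03898894  0.21118068  0.02635751]
```

View pics/w7.png

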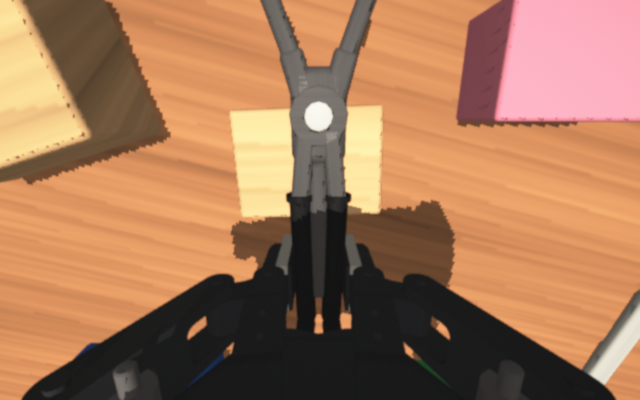

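View pics/s7.png

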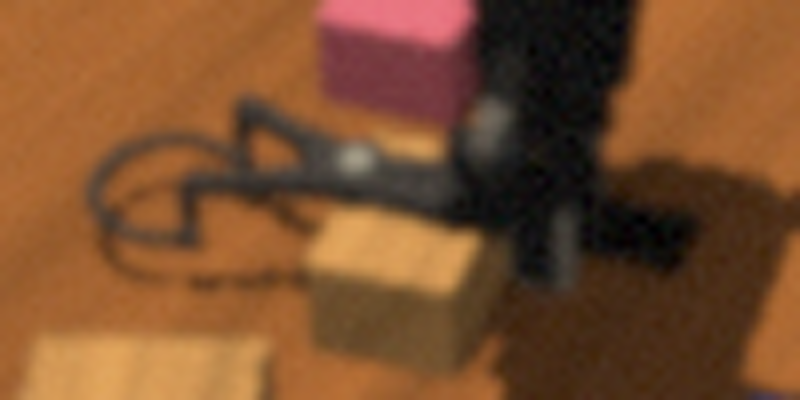

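The handles look parallel with the bar between them (x 290–347), so they are at the stop. Lifting a little to check the hold.

Call:
{"name": "arm_command", "arguments": {"steps": [[[0,0,0],[0,0,3],255],[[0,0,0],[0,0,7],255],[[0,0,0],[0,0,15],255],[[0,0,0],[0,0,20],255],[[0,0,0],[0,0,10],255],[[0,0,0],[0,0,0],255],[[0,0,0],[0,0,0],255]], "newtons": 60}}

```text
clock: 10.07
position: [0.5283, 0.2382, 0.0834]
ee_rot: [0.0, 0.992, 0.127, -0.0]
contact_force: [-0.6, 0.5, -2.5]
width: 0.0232
```

```bash
python3 - <<'E'
from h import *
s=telemetry.get_state(); print(s["clock"],s["position"],s["width"],s["contact_force"],s["moment"])
P=imaging.camera_params("wrist"); im=imaging.get_image("wrist"); cv2.imwrite("pics/w8.png",im); np.savez("w8.npz",**P)
a=imaging.get_image("side"); cv2.imwrite("pics/side8.png",a); a=a[235:285,220:320]
b=imaging.get_image("scene"); cv2.imwrite("pics/scene8.png",b); b=b[195:260,340:440]
cv2.imwrite("pics/s8.png",np.vstack([cv2.resize(a,(500,250),interpolation=cv2.INTER_CUBIC),cv2.resize(b,(500,325),interpolation=cv2.INTER_CUBIC)]))
E
```

```text
10.075 [0.52829142 0.23818876 0.08344994] 0.023154941743755684 [-0.64039531  0.46324979 -2.45285021] [-0.07919279  0.08474082  0.00992734]
```

View pics/w8.png

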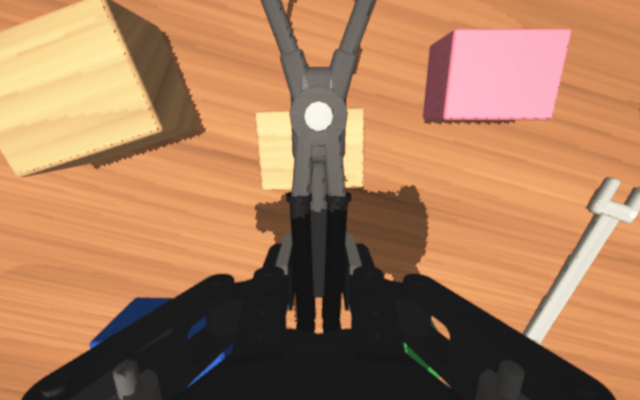

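View pics/s8.png

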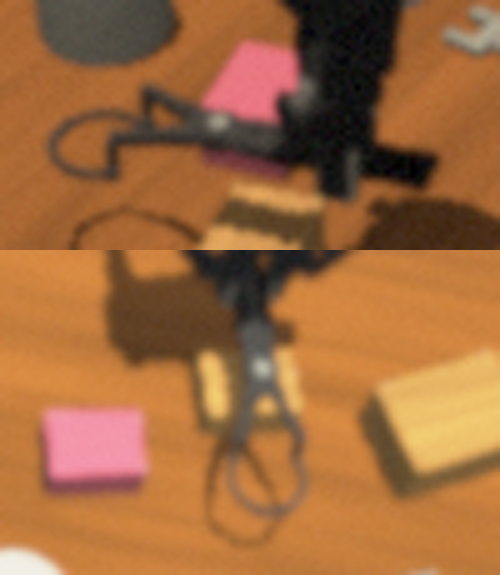

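The hold is steady: the rivet is still at (318,117) and the load is 2.5 N. Now I fit the pliers' pose in hand by overlaying the model in all views.

```bash
cat > fit.py <<'E'
from h import *
def Tm(rx,ry,zu,yaw,pitch):  # underside rivet point; pitch>0 nose up
    c,s=np.cos(yaw),np.sin(yaw); cp,sp=np.cos(pitch),np.sin(pitch)
    R=np.array([[c,-s,0],[s,c,0],[0,0,1]])@np.array([[cp,0,-sp],[0,1,0],[sp,0,cp]])
    return lambda p: R@np.asarray(p,float)+[rx,ry,zu]
th=np.linspace(.35,2*np.pi-.35,80)+np.pi
def lines(T):
    L=[]
    for r,z in((.0225,-.018),(.027,-.018),(.027,-.021)):
        L.append([T((.072+r*np.cos(a),r*np.sin(a),z)) for a in th])
    L.append([T((.005*np.cos(a),.005*np.sin(a),.012)) for a in np.linspace(0,6.3,30)])
    for y in(.015,-.015): L.append([T((-.034,y,.01)),T((-.104,y,.01))])
    return L
def ov(im,P,L,box,f,out,extra=None):
    x0,y0,w,h=box; a=cv2.resize(im[y0:y0+h,x0:x0+w],None,fx=f,fy=f,interpolation=cv2.INTER_CUBIC); b=a.copy()
    for l in L:
        q=np.array([proj(P,p) for p in l]); cv2.polylines(b,[((q-[x0,y0]+.5)*f).astype(np.int32)],False,(0,0,255),1)
    return np.hstack([a,b])
E
python3 - <<'E'
from fit import *
P=dict(np.load("w8.npz"));im=cv2.imread("pics/w8.png")
zu=.0946; r=onplane(P,(318.3,116.7),zu+.012); print(r)
yaw=0.254
tool=np.array([.5283,.2382]); d=r[:2]-tool; print("ahead",d@[np.cos(yaw),np.sin(yaw)],"lat",d@[-np.sin(yaw),np.cos(yaw)])
S=imaging.camera_params("scene");D=imaging.camera_params("side")
for k,p in enumerate([-.05,0,.05]):
    L=lines(Tm(r[0],r[1],zu,yaw,p))
    a=ov(cv2.imread("pics/side8.png"),D,L,(225,245,60,40),6,""); b=ov(cv2.imread("pics/scene8.png"),S,L,(370,215,60,45),6,"")
    cv2.imwrite(f"pics/f8_{k}.png",np.vstack([a,b]))
    if k==1: cv2.imwrite("pics/f8w.png",cv2.resize(ov(im,P,L,(240,0,160,340),2.4,""),None,fx=.72,fy=.72))
E
```

```text
[0.59771434 0.25566382 0.1066    ]
ahead 0.07157545342156178 lat -0.0005387808635659653
```

View pics/f8_1.png

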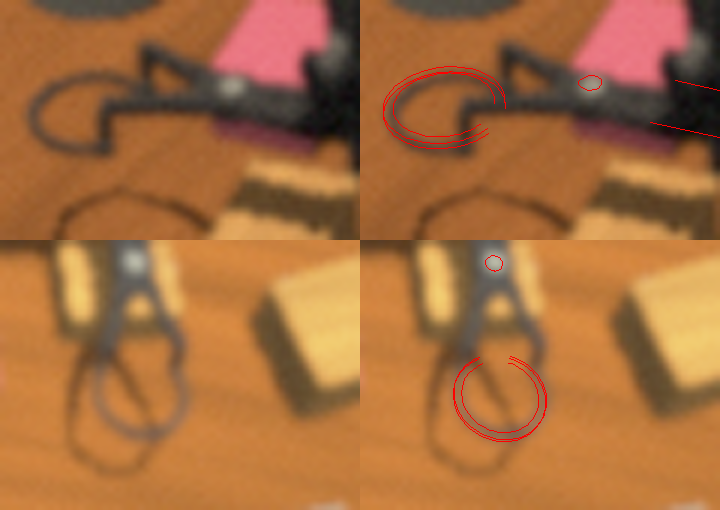

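View pics/f8w.png

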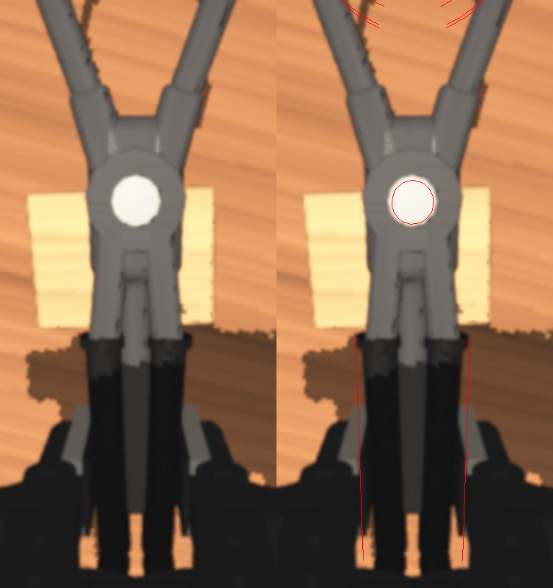

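The overlay agrees to about 1–2 mm: the ring spans the modelled 45/54 mm diameters in the scene view and is level. The clip is therefore 143.6 mm ahead of the TCP and about 8.5 mm below it. I now carry it high over the axle.

Call:
{"name": "arm_command", "arguments": {"steps": [[[0,0,0],[0,0,20],255],[[0,0,0],[0,0,39],255],[[0,0,0],[0,0,39],255],[[0,0,0],[0,0,39],255],[[0,0,0],[-3,-18,20],255],[[0,0,0],[-3,-18,0],255],[[0,0,0],[-6.4,-37.5,0],255],[[0,0,0],[-6.4,-37.5,0],255],[[0,0,0],[-6.4,-37.5,0],255],[[0,0,0],[-6.4,-37.5,0],255],[[0,0,0],[-6.4,-37.5,0],255],[[0,0,0],[-6.4,-37.5,0],255],[[0,0,0],[-6.4,-37.5,0],255],[[0,0,0],[-6.4,-37.5,0],255],[[0,0,0],[-6.4,-37.5,0],255],[[0,0,0],[-6.4,-37.5,0],255],[[0,0,0],[-6.4,-37.5,0],255],[[0,0,0],[-6.4,-37.5,0],255],[[0,0,0],[-3.1,-20,0],255],[[0,0,0],[-3.1,-20,0],255]], "newtons": 60}}

```text
clock: 12.72
position: [0.439, -0.2879, 0.2398]
ee_rot: [-0.001, 0.992, 0.126, -0.001]
contact_force: [0.3, 0.8, -2.6]
width: 0.0234
```

Call:
{"name": "arm_command", "arguments": {"steps": [[[0,0,0],[0,0,0],255],[[0,0,0],[0,0,0],255],[[0,0,0],[0,0,0],255]]}}

```text
clock: 13.1
position: [0.44, -0.2866, 0.2409]
ee_rot: [-0.0, 0.992, 0.127, 0.0]
contact_force: [0.2, 0.1, -1.9]
width: 0.0229
```

```bash
python3 - <<'E'
from fit import *
s=telemetry.get_state(); print(s["clock"],s["position"],s["ee_rot"],s["width"],s["contact_force"],s["moment"])
P=imaging.camera_params("wrist"); im=imaging.get_image("wrist"); cv2.imwrite("pics/w9.png",im); np.savez("w9.npz",**P)
a=imaging.get_image("side"); cv2.imwrite("pics/side9.png",a)
b=imaging.get_image("scene"); cv2.imwrite("pics/scene9.png",b)
S=imaging.camera_params("scene");D=imaging.camera_params("side")
tip=lambda r,z: [[.5783+r*np.cos(t),-.2521+r*np.sin(t),z] for t in np.linspace(0,6.3,60)]
AX=[tip(.0165,.165),tip(.02,.161),tip(.04,.148)]
A=ov(a,D,AX,(320,120,80,65),4.5,""); B=ov(b,S,AX,(215,150,80,65),4.5,"")
cv2.imwrite("pics/f9.png",np.vstack([A,B]))
E
```

```text
13.1 [ 0.43995271 -0.28663169  0.24091009] [-1.81692854e-04  9.91881369e-01  1.27166455e-01  1.01518629e-04] 0.022946688780753198 [ 0.24897637  0.06440197 -1.92105799] [-0.05362072  0.14271989  0.00769276]
```

View pics/w9.png

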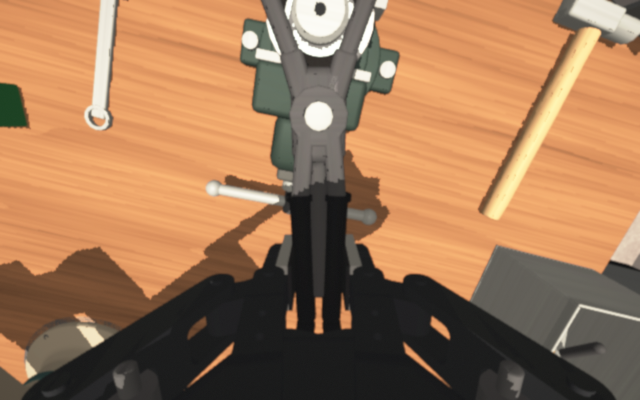

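View pics/f9.png

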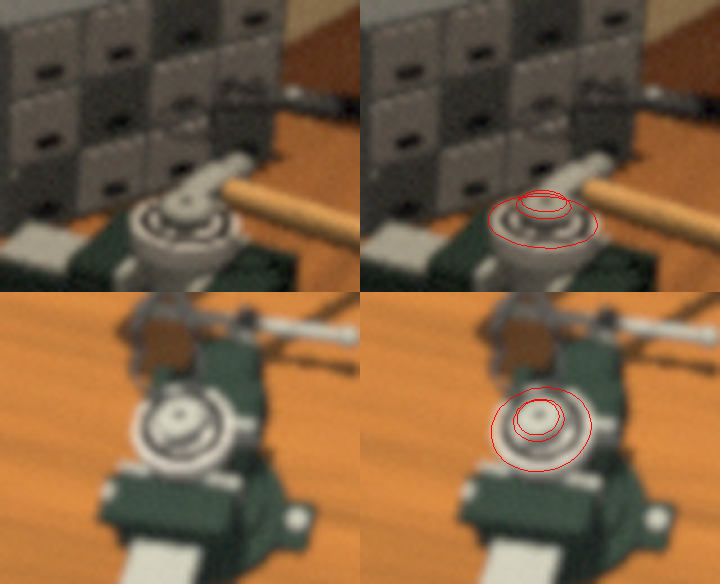

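The wrist view shows the axle end (centre hole near (320,8)) straight ahead between the tips. Side and scene overlays agree on the axle position. I re-measure from this view.

```bash
python3 - <<'E'
from fit import *
P=dict(np.load("w9.npz"));im=cv2.imread("pics/w9.png")
for c in [(319.5,8),(320,9)]: print(onplane(P,c,.165))
tip=lambda r,z: [[.5783+r*np.cos(t),-.2521+r*np.sin(t),z] for t in np.linspace(0,6.3,60)]
AX=[tip(.0165,.165),tip(.02,.161),tip(.04,.148),tip(.0015,.165)]
p=np.array([.43995,-.28663]);yaw=.2547;u=np.array([np.cos(yaw),np.sin(yaw)]);n=np.array([-u[1],u[0]])
r=p+u*.07157-n*.0005; zu=.2409+.0112
rr=onplane(P,(318.5,116.5),zu+.012); print("rivet",rr,r)
print("clip pred", rr[:2]+.072*u)
L=lines(Tm(rr[0],rr[1],zu,yaw,0))
cv2.imwrite("pics/f9w.png",cv2.resize(ov(im,P,AX+L[3:],(220,0,200,140),4,""),None,fx=.5,fy=.5))
D=imaging.camera_params("side");S=imaging.camera_params("scene")
print(proj(D,[.578,-.252,.232]),proj(S,[.578,-.252,.232]))
A=ov(cv2.imread("pics/side9.png"),D,L,(320,100,90,60),4.4,""); B=ov(cv2.imread("pics/scene9.png"),S,L,(210,120,90,70),4.4,"")
cv2.imwrite("pics/f9b.png",np.vstack([A,B]))
E
```

```text
[ 0.57883089 -0.25184076  0.165     ]
[ 0.57834217 -0.25232131  0.165     ]
rivet [ 0.50943317 -0.26913067  0.2641    ] [ 0.50933705 -0.26908144]
clip pred [ 0.57911037 -0.25098991]
[361.64448934 145.72740736] [251.19624037 166.61283925]
```

View pics/f9w.png

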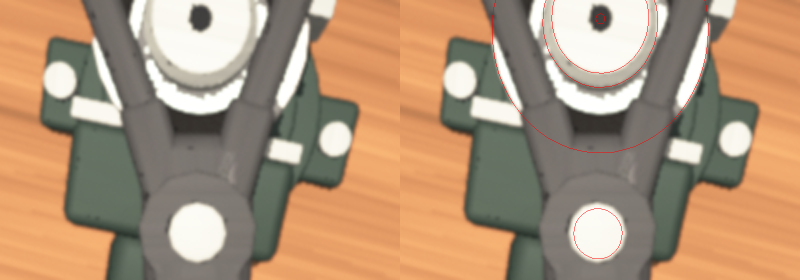

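View pics/f9b.png

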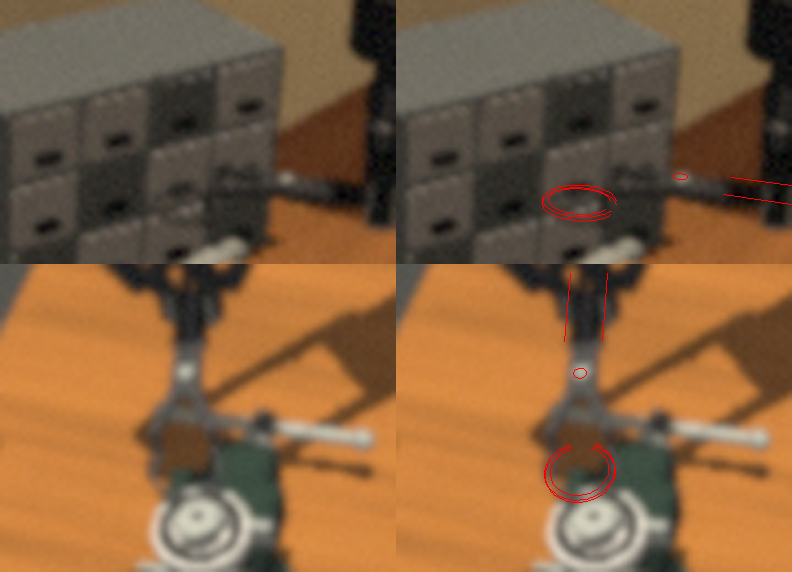

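Call:
{"name": "arm_command", "arguments": {"steps": [[[0,0,0],[0,-1,-14],255],[[0,0,0],[0,0,-14],255],[[0,0,0],[0,0,-14],255],[[0,0,0],[0,0,-9],255],[[0,0,0],[0,0,-5],255],[[0,0,0],[0,0,0],255],[[0,0,0],[0,0,0],255]]}}

```text
clock: 14.12
position: [0.4401, -0.289, 0.1853]
ee_rot: [0.0, 0.992, 0.127, 0.0]
contact_force: [-0.1, 0.5, -3.0]
width: 0.0228
```

```bash
python3 - <<'E'
from fit import *
s=telemetry.get_state(); print(s["clock"],s["position"],s["ee_rot"],s["width"],s["contact_force"],s["moment"])
P=imaging.camera_params("wrist"); im=imaging.get_image("wrist"); cv2.imwrite("pics/w10.png",im); np.savez("w10.npz",**P)
a=imaging.get_image("side"); cv2.imwrite("pics/side10.png",a)
b=imaging.get_image("scene"); cv2.imwrite("pics/scene10.png",b)
S=imaging.camera_params("scene");D=imaging.camera_params("side")
p=s["position"][:2];yaw=.2547;u=np.array([np.cos(yaw),np.sin(yaw)]);n=np.array([-u[1],u[0]])
r=p+u*.0716-n*.0005; zu=s["position"][2]+.0112; print("clip",r+.072*u,zu-.0195)
L=lines(Tm(r[0],r[1],zu,yaw,0))
A=ov(a,D,L,(330,130,60,50),6.5,""); B=ov(b,S,L,(225,145,60,45),6.5,"")
cv2.imwrite("pics/f10.png",np.vstack([A[:,:],B])); cv2.imwrite("pics/w10z.png",cv2.resize(im[:140,220:420],None,fx=3,fy=3))
E
```

```text
14.125 [ 0.44007855 -0.28896671  0.18528719] [4.42529635e-04 9.91958588e-01 1.26561643e-01 3.39805372e-04] 0.022763792703797157 [-0.05844209  0.54963724 -2.99846877] [-0.08849022  0.10698631  0.04378711]
clip [ 0.57917184 -0.25326983] 0.17698718539534058
```

View pics/f10.png

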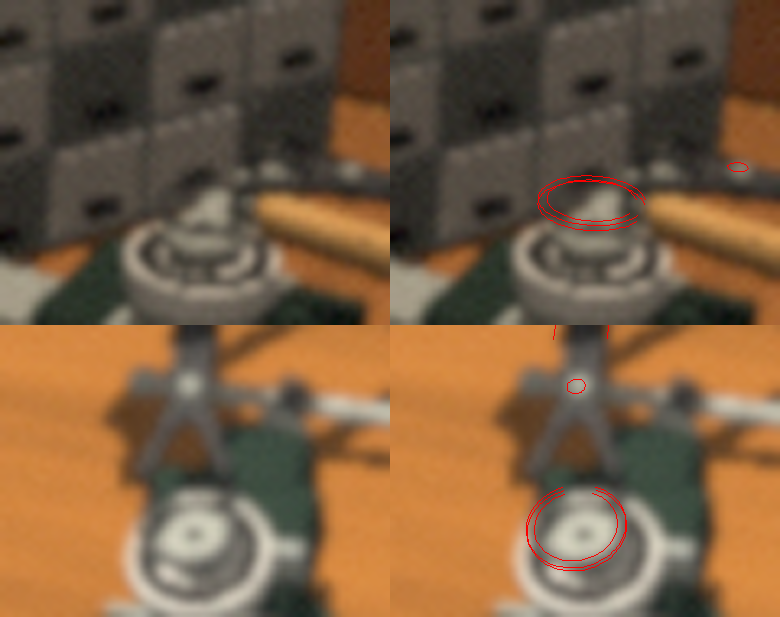

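View pics/w10z.png

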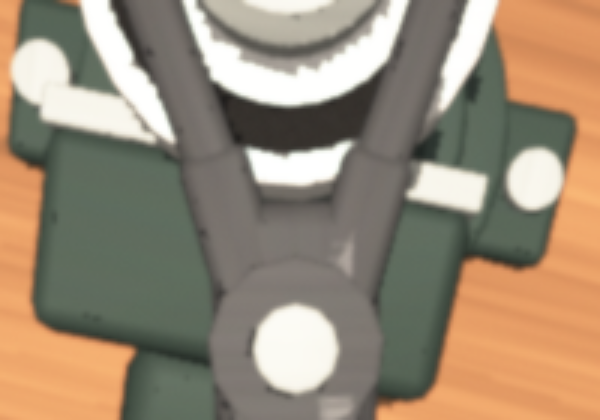

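```bash
python3 - <<'E'
from fit import *
N=6
ps=[];A=[];B=[]
for i in range(N):
    ps.append(telemetry.get_state()["position"]); A.append(imaging.get_image("side").astype(float)); B.append(imaging.get_image("scene").astype(float))
ps=np.array(ps); print(ps.mean(0),ps.std(0))
a=np.mean(A,0);b=np.mean(B,0); np.savez("f11.npz",a=a,b=b,p=ps.mean(0))
a0=cv2.imread("pics/side9.png").astype(float); b0=cv2.imread("pics/scene9.png").astype(float)
a00=cv2.imread("pics/side0.png").astype(float); b00=cv2.imread("pics/scene0.png").astype(float)
def crop(im,box,f): 
    x,y,w,h=box; return cv2.resize(np.clip(im[y:y+h,x:x+w],0,255).astype(np.uint8),None,fx=f,fy=f,interpolation=cv2.INTER_CUBIC)
bs=(335,145,56,44);bc=(228,150,56,44);f=4.7
rows=[]
for im,im0,bx in((a,a00,bs),(b,b00,bc)):
    d=128+(im-im0)
    rows.append(np.hstack([crop(im0,bx,f),crop(im,bx,f),crop(d,bx,f)]))
cv2.imwrite("pics/d11.png",np.vstack(rows))
E
```

```text
[ 0.43984962 -0.28873972  0.18500777] [8.32081561e-05 7.72036599e-05 1.68830347e-04]
```

View pics/d11.png

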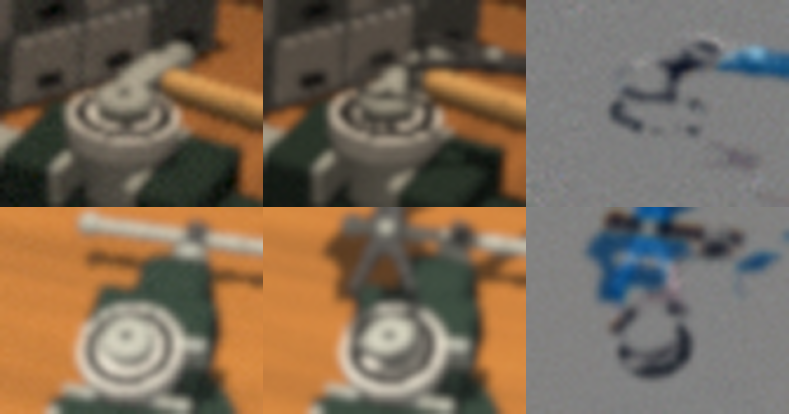

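```bash
cat > dd.py <<'E'
from fit import *
def show(f,out,rivet_ahead=.0716,dz=.0112,pitch=0,sh=(0,0)):
    z=np.load(f); p=z["p"];a=z["a"];b=z["b"]
    a00=cv2.imread("pics/side0.png").astype(float); b00=cv2.imread("pics/scene0.png").astype(float)
    S=imaging.camera_params("scene");D=imaging.camera_params("side")
    yaw=.2547;u=np.array([np.cos(yaw),np.sin(yaw)]);n=np.array([-u[1],u[0]])
    r=p[:2]+u*(rivet_ahead+sh[0])+n*(-.0005+sh[1]); zu=p[2]+dz
    print("clip",(r+.072*u).round(4),round(zu-.0195,4))
    L=lines(Tm(r[0],r[1],zu,yaw,pitch))[:3]
    c8=lambda x:np.clip(x,0,255).astype(np.uint8)
    A=np.vstack([ov(c8(a),D,L,(338,150,48,32),8,""),ov(c8(128+a-a00),D,L,(338,150,48,32),8,"")])
    B=np.vstack([ov(c8(b),S,L,(230,158,48,34),8,""),ov(c8(128+b-b00),S,L,(230,158,48,34),8,"")])
    cv2.imwrite(out+"_a.png",A);cv2.imwrite(out+"_b.png",B)
E
python3 -c "
from dd import *
show('f11.npz','pics/e11')"
```

```text
clip [ 0.5789 -0.253 ] 0.1767
```

View pics/e11_a.png

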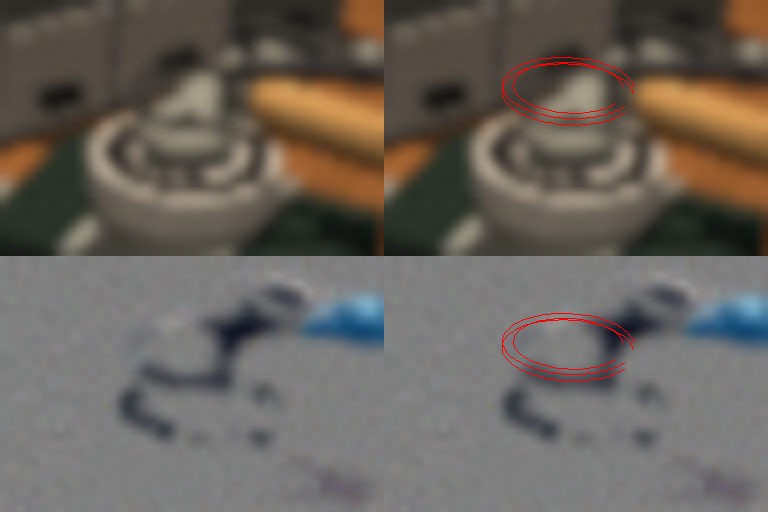

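View pics/e11_b.png

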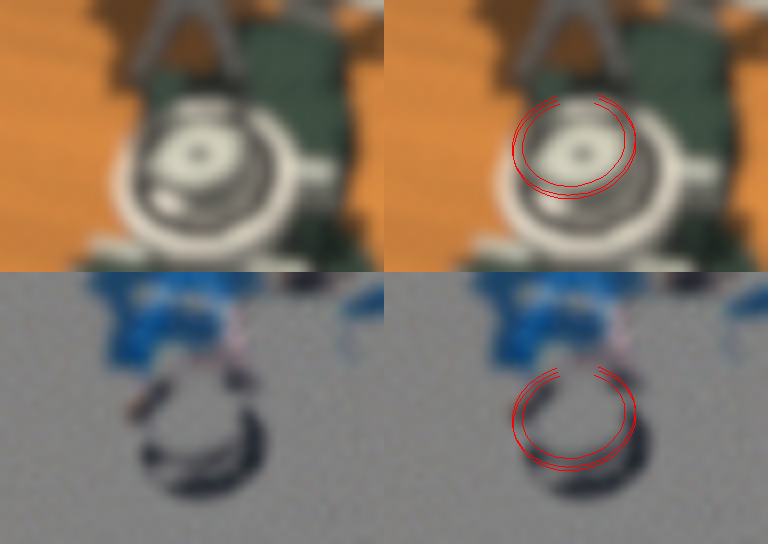

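The difference images show the ring around the axle end, with the side view suggesting it is about 1 mm lower or nearer than the model. I make a numeric ring fit on the clean background of the earlier lift pictures to settle the offset.

```bash
python3 - <<'E'
from fit import *
from scipy.optimize import minimize
from scipy.ndimage import map_coordinates
S=imaging.camera_params("scene");D=imaging.camera_params("side")
a=cv2.imread("pics/side8.png").astype(float); b=cv2.imread("pics/scene8.png").astype(float)
# darkness: red channel low on the ring vs orange bench
a=a[:,:,2];b=b[:,:,2]
yaw=.2547;u=np.array([np.cos(yaw),np.sin(yaw),0]);n=np.array([-u[1],u[0],0])
p=np.array([.52829,.23819,.08345]); c0=p+u*.1436-n*.0005+[0,0,-.0083]
ang=np.linspace(-2.3,2.3,120) # around front, away from tips
def ringpts(c,r,pitch=0):
    return np.array([c+ (u+[0,0,pitch])*r*np.cos(t)+n*r*np.sin(t) for t in ang])
def samp(im,P,c,r,pitch):
    q=np.array([proj(P,x) for x in ringpts(c,r,pitch)]); return map_coordinates(im,[q[:,1],q[:,0]],order=1)
def cost(v,use=(1,1),full=False):
    c=c0+u*v[0]*1e-3+n*v[1]*1e-3+[0,0,v[2]*1e-3]; R=v[3]*1e-3; pit=v[4] if len(v)>4 else 0
    t=0
    for im,P,w in((a,D,use[0]),(b,S,use[1])):
        if w: 
            i=samp(im,P,c,R,pit); o=.5*(samp(im,P,c,R+.007,pit)+samp(im,P,c,R-.007,pit)); t+=w*np.mean(i-o)
    return t+ .3*((v[3]-24.75))**2
for use in((1,1),(1,0),(0,1)):
    best=min((minimize(cost,[x,y,z,24.75],args=(use,),method="Nelder-Mead",options=dict(initial_simplex=None,xatol=.01,fatol=1e-3,maxiter=2000)) for x in(-3,0,3) for y in(-2,2) for z in((-2,1) if use==(1,1) else (0,))),key=lambda r:r.fun)
    print(use,best.x.round(2),round(best.fun,2),cost([0,0,0,24.75],use))
best=min((minimize(cost,[x,0,z,24.75,pt],method="Nelder-Mead",options=dict(xatol=.001,fatol=1e-3,maxiter=4000)) for x in(-3,0,) for z in(-2,1) for pt in(-.05,.05)),key=lambda r:r.fun); print("pitch fit",best.x.round(3),best.fun)
# same for axle reference: rivet
E
```

```text
(1, 1) [-2.85  0.98 -1.88 25.09] -71.19 -47.35689636352548
(1, 0) [-4.080e+00  2.820e+00  1.000e-02  2.515e+01] -42.65 -20.527156995237995
(0, 1) [-1.45  0.64  0.   24.98] -28.92 -26.829739368287488
pitch fit [-2.6350e+00  2.1000e-02 -2.2480e+00  2.5225e+01 -1.6000e-02] -69.41033506045642
```

```bash
python3 - <<'E'
from fit import *
from scipy.optimize import minimize
from scipy.ndimage import map_coordinates
S=imaging.camera_params("scene");D=imaging.camera_params("side")
a=cv2.imread("pics/side0.png").astype(float)[:,:,2]; b=cv2.imread("pics/scene0.png").astype(float)[:,:,2]
c0=np.array([.5785,-.252,.148]); yaw=.2547;u=np.array([np.cos(yaw),np.sin(yaw),0]);n=np.array([-u[1],u[0],0])
ang=np.linspace(0,2*np.pi,160)
def cost(v,use):
    c=c0+u*v[0]*1e-3+n*v[1]*1e-3+[0,0,v[2]*1e-3]; t=.3*(v[3]-29.5)**2
    for im,P,w in((a,D,use[0]),(b,S,use[1])):
        if not w: continue
        f=lambda r:map_coordinates(im,np.array([proj(P,c+u*r*np.cos(t)+n*r*np.sin(t))[::-1] for t in ang]).T,order=1)
        R=v[3]*1e-3; t+=np.mean(f(R)-.5*f(R+.0065)-.5*f(R-.0065))
    return t
for use in((1,1),(1,0),(0,1)):
    best=min((minimize(cost,[x,y,z,29.5],args=(use,),method="Nelder-Mead",options=dict(xatol=.01,fatol=1e-3,maxiter=2000)) for x in(-2,2) for y in(-2,2) for z in((-2,2) if use==(1,1) else (0,))),key=lambda r:r.fun)
    print(use,best.x.round(2),round(best.fun,2),round(cost([0,0,0,29.5],use),2))
E
```

```text
(1, 1) [-2.61  0.63  0.43 29.68] -69.03 -50.98
(1, 0) [-2.73 -0.96  0.   29.96] -27.94 -16.89
(0, 1) [-2.300e+00  7.600e-01  2.000e-02  2.965e+01] -42.09 -34.08
```

```bash
python3 - <<'E'
from fit import *
from scipy.optimize import least_squares
S=imaging.camera_params("scene");D=imaging.camera_params("side")
yaw=.2547;u=np.array([np.cos(yaw),np.sin(yaw),0]);n=np.array([-u[1],u[0],0])
def cen(im,uv):
    g=im[:,:,0].astype(float); x,y=map(int,uv); w=g[y-3:y+4,x-4:x+5]; w=np.clip(w-np.percentile(w,60),0,None)
    ys,xs=np.mgrid[y-3:y+4,x-4:x+5]; return np.array([(w*xs).sum(),(w*ys).sum()])/w.sum()
def ringfit(): pass
for f,p in(("8",np.array([.52829,.23819,.08345])),("9",np.array([.43995,-.2868,.2406]))):
    m=p+u*.0716-n*.0005+[0,0,.0112+.012]
    a=cv2.imread(f"pics/side{f}.png");b=cv2.imread(f"pics/scene{f}.png")
    pa,pb=proj(D,m),proj(S,m); ca,cb=cen(a,pa+.5),cen(b,pb+.5)
    q=least_squares(lambda v:np.r_[proj(D,m+v[0]*u+v[1]*n+[0,0,v[2]])-ca,proj(S,m+v[0]*u+v[1]*n+[0,0,v[2]])-cb],[0,0,0])
    print(f,pa,ca,pb,cb,(q.x*1e3).round(2),q.fun.round(2))
E
```

```text
8 [262.86836913 258.31112224] [264.22281167 256.46949602] [391.84858486 218.40268397] [392.13051823 218.11132438] [-1.71 -1.49  4.58] [-0.61  0.25 -0.54 -0.71]
9 [384.18576249 139.74931117] [384.46428571 140.05494505] [251.30992224 144.37083875] [251.69070513 143.92948718] [-1.41  1.38  0.  ] [ 0.09 -0.07  0.05  0.11]
```

```bash
python3 - <<'E'
from fit import *
S=imaging.camera_params("scene");D=imaging.camera_params("side")
yaw=.2547;u=np.array([np.cos(yaw),np.sin(yaw),0]);n=np.array([-u[1],u[0],0])
def up(im,c,f=10,h=14,w=24):
    x,y=int(c[0])-w//2,int(c[1])-h//2; return cv2.resize(im[y:y+h,x:x+w],None,fx=f,fy=f,interpolation=cv2.INTER_CUBIC),(x,y)
z=np.load("f11.npz")
out=[]
for nm,a,b,p in(("8",cv2.imread("pics/side8.png"),cv2.imread("pics/scene8.png"),np.array([.52829,.23819,.08345])),("11",z["a"].clip(0,255).astype(np.uint8),z["b"].clip(0,255).astype(np.uint8),z["p"])):
    m=p+u*.0716-n*.0005+[0,0,.0112+.012]; row=[]
    for im,P in((a,D),(b,S)):
        pp=proj(P,m); i,o=up(im,pp,16); q=((pp-o+.5)*16).astype(int); i2=i.copy(); cv2.drawMarker(i2,tuple(int(t) for t in q),(0,0,255),0,20,1); row.append(i2)
    out.append(np.hstack(row))
cv2.imwrite("pics/riv.png",np.vstack(out))
E
```

```text
(no output)
```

View pics/riv.png

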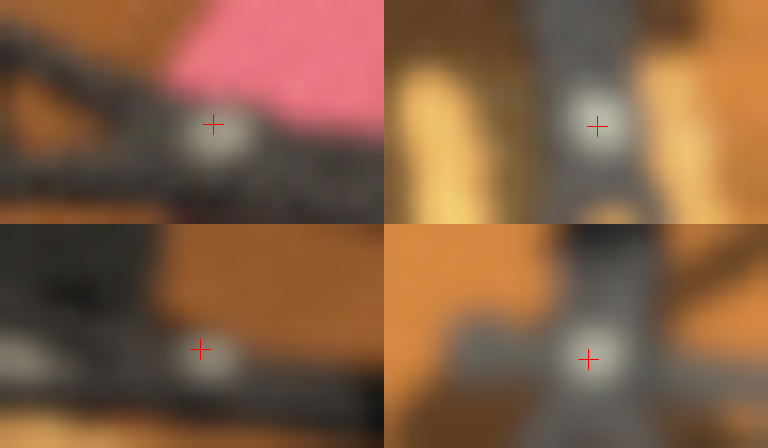

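```bash
python3 - <<'E'
from fit import *
from scipy.optimize import least_squares
S=imaging.camera_params("scene");D=imaging.camera_params("side")
yaw=.2547;u=np.array([np.cos(yaw),np.sin(yaw),0]);n=np.array([-u[1],u[0],0])
for p,da,db in((np.array([.52829,.23819,.08345]),(.69,.56),(.25,-.25)),(np.load("f11.npz")["p"],(.87,.56),(.3,-.25))):
    m=p+u*.0716-n*.0005+[0,0,.0232]; ca=proj(D,m)+da; cb=proj(S,m)+db
    q=least_squares(lambda v:np.r_[proj(D,m+v[0]*u+v[1]*n+[0,0,v[2]])-ca,proj(S,m+v[0]*u+v[1]*n+[0,0,v[2]])-cb],[0,0,0]); print((q.x*1e3).round(2),q.fun.round(2))
E
```

```text
[-1.94  0.91 -0.86] [-0.12  0.05 -0.1  -0.14]
[-2.76  0.47 -1.58] [-0.09  0.07 -0.05 -0.11]
```

The same fit on the bearing shows the same camera bias (−2.6, +0.6 mm) as the clip (−2.85, +1.0 mm), so horizontally the clip is within about 1 mm of the axle. It also shows the nose about 0.012–0.016 rad low and the clip 1–2 mm lower than modelled. I correct the pitch and 0.7 mm in y, and begin a gentle descent over the end.

Call:
{"name": "arm_command", "arguments": {"steps": [[[0.003,-0.0117,0],[0,0.7,0],255],[[0,0,0],[0,0,0],255],[[0,0,0],[0,0,-3],255],[[0,0,0],[0,0,-3],255],[[0,0,0],[0,0,-3],255],[[0,0,0],[0,0,-3],255],[[0,0,0],[0,0,0],255],[[0,0,0],[0,0,0],255]]}}

```text
clock: 15.88
position: [0.4398, -0.288, 0.1728]
ee_rot: [-0.001, 0.992, 0.127, 0.006]
contact_force: [0.5, 0.2, -3.3]
width: 0.0231
```

```bash
cat > cap.py <<'E'
from fit import *
def cap(name,N=6):
    ps=[];F=[];M=[];A=[];B=[]
    for i in range(N):
        s=telemetry.get_state(); ps.append(s["position"]);F.append(s["contact_force"]);M.append(s["moment"]); A.append(imaging.get_image("side").astype(float)); B.append(imaging.get_image("scene").astype(float))
    s=telemetry.get_state(); print(s["clock"],np.mean(ps,0).round(5),"F",np.mean(F,0).round(2),"M",np.mean(M,0).round(3),s["ee_rot"].round(4),s["width"])
    np.savez(name,a=np.mean(A,0),b=np.mean(B,0),p=np.mean(ps,0))
E
python3 - <<'E'
from cap import *
cap("f12.npz",4)
from dd import show
show("f12.npz","pics/e12",dz=.0112)
cv2.imwrite("pics/w12.png",cv2.resize(imaging.get_image("wrist")[:140,220:420],None,fx=3,fy=3))
E
```

```text
16.275 [ 0.43985 -0.28802  0.17293] F [-0.05  0.3  -2.78] M [-0.046  0.136  0.002] [-7.000e-04  9.919e-01  1.265e-01  6.000e-03] 0.02322754014235005
clip [ 0.5789 -0.2523] 0.1646
```

View pics/e12_a.png

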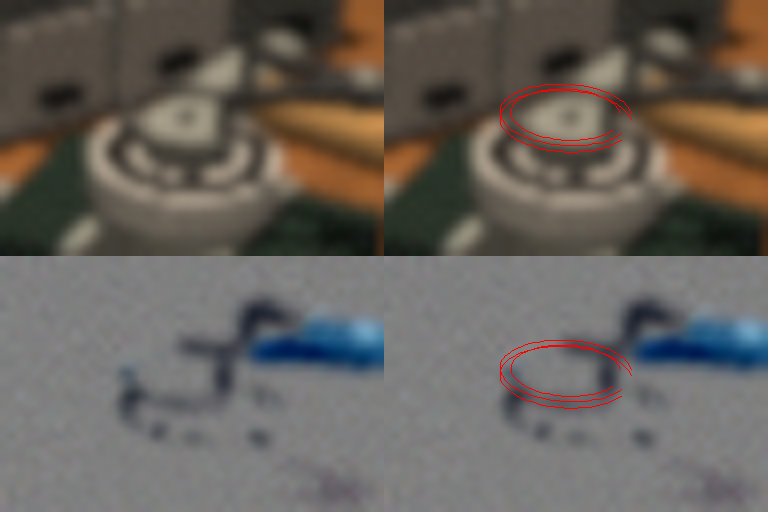

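View pics/e12_b.png

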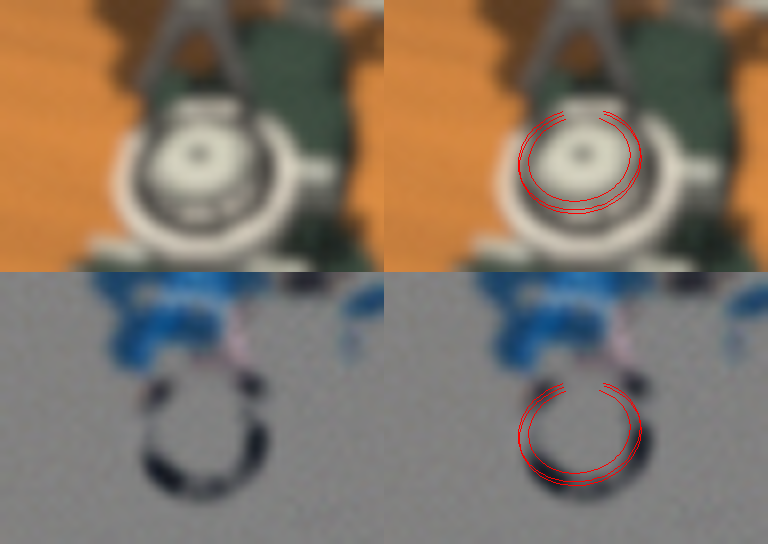

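View pics/w12.png

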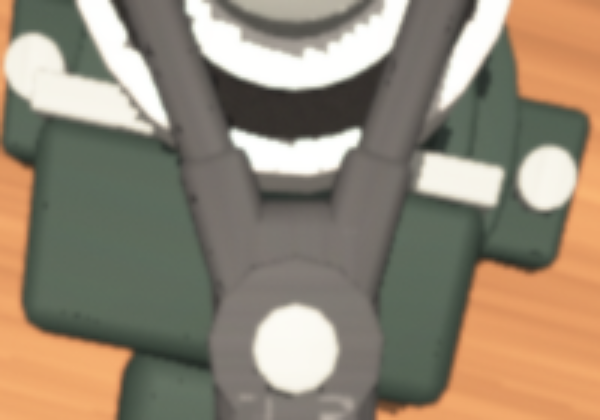

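The scene view shows the ring concentric around the axle end, and forces are unchanged at about −2.8 N vertical, so there is no contact. Continuing down slowly.

Call:
{"name": "arm_command", "arguments": {"steps": [[[0,0,0],[0,0,-2],255],[[0,0,0],[0,0,-2],255],[[0,0,0],[0,0,-2],255],[[0,0,0],[0,0,-2],255],[[0,0,0],[0,0,-1.5],255],[[0,0,0],[0,0,0],255],[[0,0,0],[0,0,0],255]]}}

```text
clock: 17.2
position: [0.4398, -0.288, 0.1634]
ee_rot: [-0.001, 0.992, 0.127, 0.006]
contact_force: [0.5, 0.6, -3.4]
width: 0.023
```

```bash
python3 - <<'E'
from cap import *
cap("f13.npz",4)
from dd import show
show("f13.npz","pics/e13",rivet_ahead=.0716,dz=.0112)
E
```

```text
17.6 [ 0.43983 -0.28802  0.1634 ] F [-0.1   0.02 -2.43] M [-0.025  0.119 -0.045] [-7.000e-04  9.919e-01  1.265e-01  6.000e-03] 0.022940569635900243
clip [ 0.5789 -0.2523] 0.1551
```

View pics/e13_a.png

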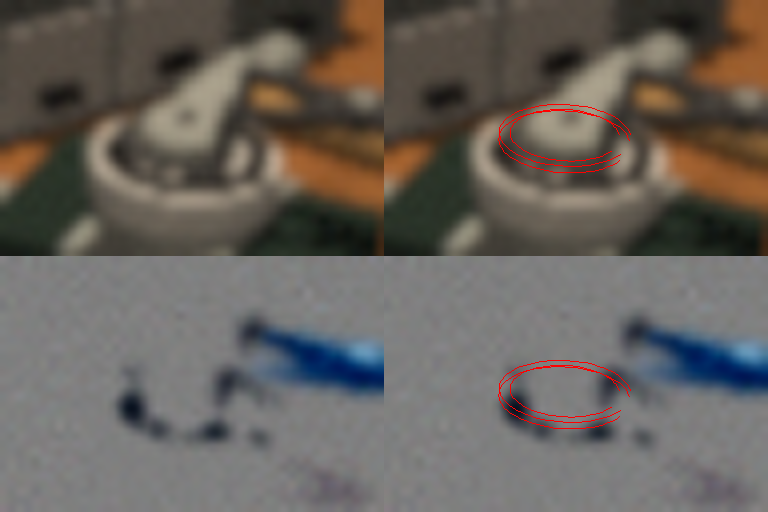

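View pics/e13_b.png

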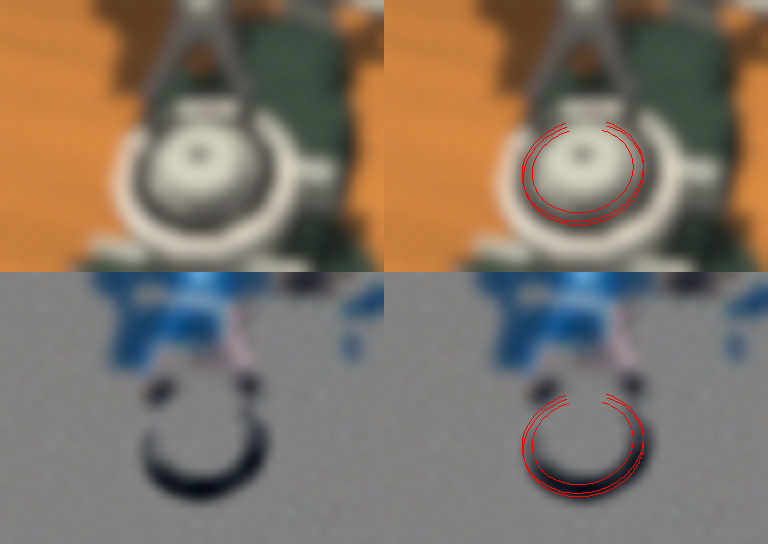

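The clip is now near the groove: F is (−0.1, 0, −2.4) N and the moment is unchanged at 0.12 N·m, so there is still no contact. I go down in sub-millimetre steps, watching the moment, which is the sensitive touch signal.

Call:
{"name": "arm_command", "arguments": {"steps": [[[0,0,0],[0,0,-0.5],255],[[0,0,0],[0,0,-0.4],255],[[0,0,0],[0,0,0],255]]}}

```text
clock: 17.98
position: [0.4397, -0.2879, 0.1624]
ee_rot: [-0.001, 0.992, 0.127, 0.006]
contact_force: [-0.3, 0.2, -0.8]
width: 0.0226
```

```bash
python3 -c "
from cap import *
cap('f14.npz',4)"
```

```text
18.375 [ 0.43977 -0.28797  0.16242] F [-0.16  0.09 -2.13] M [-0.055  0.111 -0.002] [-7.000e-04  9.919e-01  1.265e-01  6.000e-03] 0.023118100801117595
```

Call:
{"name": "arm_command", "arguments": {"steps": [[[0,0,0],[0,0,-0.4],255],[[0,0,0],[0,0,-0.3],255],[[0,0,0],[0,0,0],255]]}}

```text
clock: 18.75
position: [0.4397, -0.288, 0.1617]
ee_rot: [-0.001, 0.992, 0.127, 0.006]
contact_force: [1.1, 0.9, -1.5]
width: 0.0231
```

```bash
python3 -c "
from cap import *
cap('f15.npz',4)
from dd import show
show('f15.npz','pics/e15',dz=.0092,sh=(-.0026,.0006))"
```

```text
19.15 [ 0.43977 -0.28797  0.16172] F [ 0.08  0.18 -2.43] M [-0.048  0.095  0.015] [-7.000e-04  9.919e-01  1.266e-01  6.000e-03] 0.022904301280588138
clip [ 0.5762 -0.2524] 0.1514
```

View pics/e15_a.png

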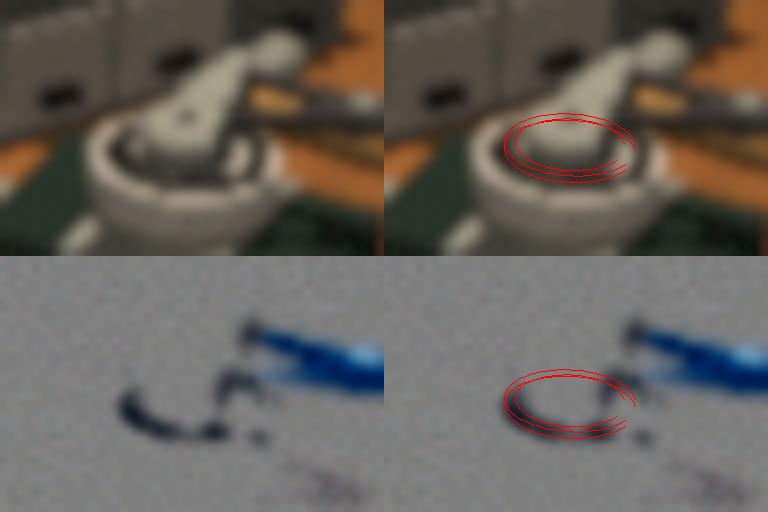

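View pics/e15_b.png

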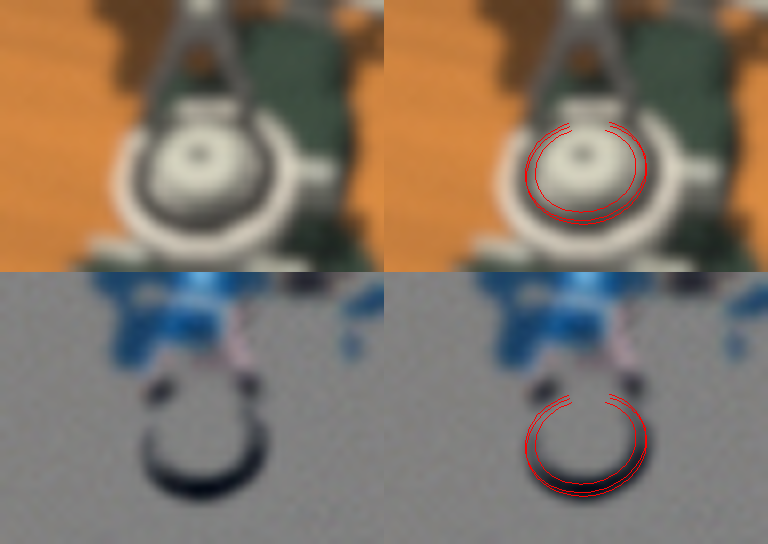

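The side difference image is now one clean arc that coincides with the bias-corrected model at groove height. Two more small steps to find the height margin.

Call:
{"name": "arm_command", "arguments": {"steps": [[[0,0,0],[0,0,-0.3],255],[[0,0,0],[0,0,-0.3],255],[[0,0,0],[0,0,0],255]]}}

```text
clock: 19.52
position: [0.4398, -0.288, 0.1611]
ee_rot: [-0.001, 0.992, 0.127, 0.006]
contact_force: [1.1, -0.8, -1.9]
width: 0.0229
```

```bash
python3 -c "
from cap import *
cap('f16.npz',6)"
```

```text
20.125 [ 0.43978 -0.28798  0.16114] F [ 0.64 -0.22 -2.4 ] M [-0.043  0.116 -0.01 ] [-7.000e-04  9.919e-01  1.265e-01  6.000e-03] 0.023419106745162288
```

Call:
{"name": "arm_command", "arguments": {"steps": [[[0,0,0],[0,0,-0.3],255],[[0,0,0],[0,0,-0.3],255],[[0,0,0],[0,0,0],255]]}}

```text
clock: 20.5
position: [0.4398, -0.2879, 0.1605]
ee_rot: [-0.001, 0.992, 0.127, 0.006]
contact_force: [1.0, -0.4, -2.3]
width: 0.0229
```

```bash
python3 -c "
from cap import *
cap('f17.npz',6)"
```

```text
21.1 [ 0.43977 -0.28797  0.16052] F [-0.03 -0.19 -2.35] M [-0.015  0.104 -0.008] [-7.000e-04  9.919e-01  1.265e-01  6.000e-03] 0.02296970042106623
```

Call:
{"name": "arm_command", "arguments": {"steps": [[[0,0,0],[0,0,-0.3],255],[[0,0,0],[0,0,-0.3],255],[[0,0,0],[0,0,0],255]]}}

```text
clock: 21.48
position: [0.4398, -0.2879, 0.1599]
ee_rot: [-0.001, 0.992, 0.127, 0.006]
contact_force: [-0.7, -0.3, -1.9]
width: 0.0231
```

```bash
python3 -c "
from cap import *
cap('f18.npz',6)"
```

```text
22.075 [ 0.43978 -0.28797  0.15993] F [ 0.01  0.12 -2.23] M [-0.028  0.13  -0.007] [-7.000e-04  9.919e-01  1.266e-01  6.000e-03] 0.023266805667963603
```

Call:
{"name": "arm_command", "arguments": {"steps": [[[0,0,0],[0,0,-0.3],255],[[0,0,0],[0,0,-0.3],255],[[0,0,0],[0,0,0],255]]}}

```text
clock: 22.45
position: [0.4397, -0.288, 0.1593]
ee_rot: [-0.001, 0.992, 0.127, 0.006]
contact_force: [0.7, 0.7, -2.1]
width: 0.0228
```

```bash
python3 -c "
from cap import *
cap('f19.npz',6)
from dd import show
show('f19.npz','pics/e19',dz=.0114,sh=(-.0026,.0006))"
```

```text
23.05 [ 0.43978 -0.28797  0.15932] F [ 0.04  0.13 -2.23] M [-0.034  0.113 -0.004] [-7.000e-04  9.919e-01  1.266e-01  6.000e-03] 0.023300563464987944
clip [ 0.5762 -0.2523] 0.1512
```

View pics/e19_a.png

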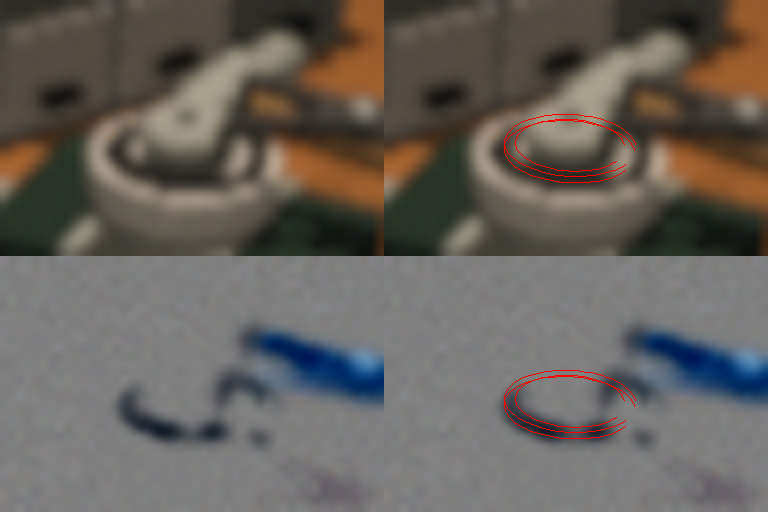

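View pics/e19_b.png

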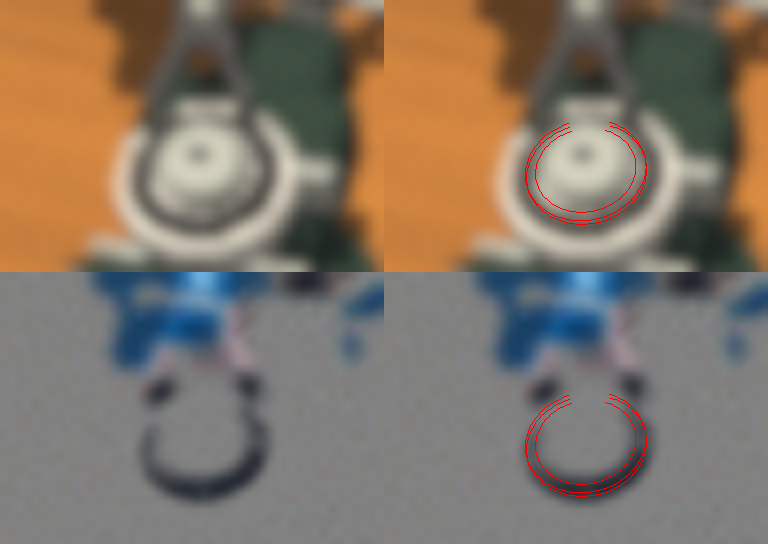

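Call:
{"name": "arm_command", "arguments": {"steps": [[[0,0,0],[0,0,-0.3],255],[[0,0,0],[0,0,-0.3],255],[[0,0,0],[0,0,0],255]]}}

```text
clock: 23.42
position: [0.4397, -0.288, 0.1587]
ee_rot: [-0.001, 0.992, 0.127, 0.006]
contact_force: [-0.6, -0.1, -2.1]
width: 0.0233
```

```bash
python3 -c "
from cap import *
cap('f20.npz',6)"
```

```text
24.025 [ 0.43976 -0.28797  0.15872] F [-0.27  0.19 -2.24] M [0.005 0.115 0.013] [-7.000e-04  9.919e-01  1.266e-01  6.000e-03] 0.02282823978205774
```

Call:
{"name": "arm_command", "arguments": {"steps": [[[0,0,0],[0,0,-0.2],255],[[0,0,0],[0,0,-0.3],255],[[0,0,0],[0,0,0],255]]}}

```text
clock: 24.4
position: [0.4398, -0.288, 0.1582]
ee_rot: [-0.001, 0.992, 0.127, 0.006]
contact_force: [-0.6, 0.1, -2.7]
width: 0.023
```

```bash
python3 -c "
from cap import *
cap('f21.npz',6)"
```

```text
25.0 [ 0.43978 -0.28799  0.15823] F [-0.04 -0.11 -2.31] M [-0.035  0.112 -0.013] [-7.000e-04  9.919e-01  1.265e-01  6.000e-03] 0.022808624531631214
```

Call:
{"name": "arm_command", "arguments": {"steps": [[[0,0,0],[0,0,-0.2],255],[[0,0,0],[0,0,-0.3],255],[[0,0,0],[0,0,0],255]]}}

```text
clock: 25.38
position: [0.4398, -0.288, 0.1577]
ee_rot: [-0.001, 0.992, 0.127, 0.006]
contact_force: [-0.2, 0.1, -2.3]
width: 0.0227
```

```bash
python3 -c "
from cap import *
cap('f22.npz',6)"
```

```text
25.975 [ 0.43978 -0.28798  0.15773] F [-0.25  0.01 -2.17] M [-0.024  0.109  0.004] [-7.000e-04  9.919e-01  1.266e-01  6.000e-03] 0.022956540087106153
```

Call:
{"name": "arm_command", "arguments": {"steps": [[[0,0,0],[0,0,-0.2],255],[[0,0,0],[0,0,-0.3],255],[[0,0,0],[0,0,0],255]]}}

```text
clock: 26.35
position: [0.4397, -0.288, 0.1572]
ee_rot: [-0.001, 0.992, 0.127, 0.006]
contact_force: [0.1, -0.1, -1.8]
width: 0.0232
```

```bash
python3 -c "
from cap import *
cap('f23.npz',6)
from dd import show
show('f23.npz','pics/e23',dz=.0124,sh=(-.0026,.0006))"
```

```text
26.95 [ 0.43975 -0.288    0.15725] F [-0.09 -0.15 -1.71] M [-0.021  0.122 -0.019] [-7.000e-04  9.919e-01  1.265e-01  6.000e-03] 0.022804146200804253
clip [ 0.5762 -0.2524] 0.1502
```

View pics/e23_a.png

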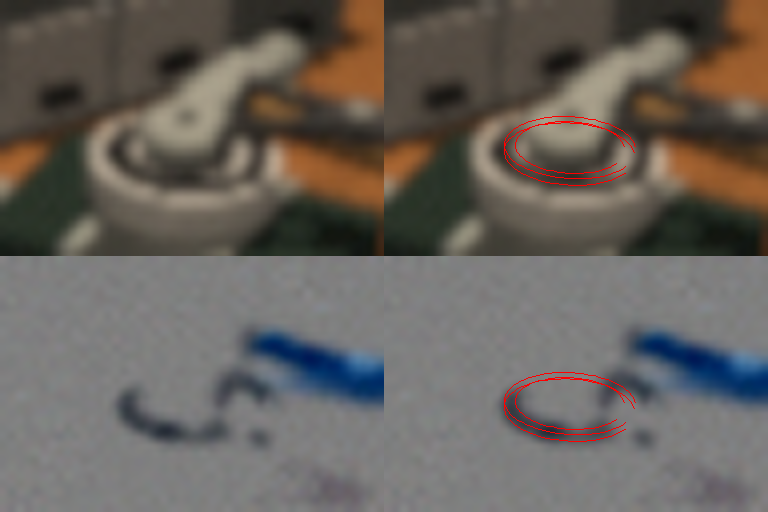

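View pics/e23_b.png

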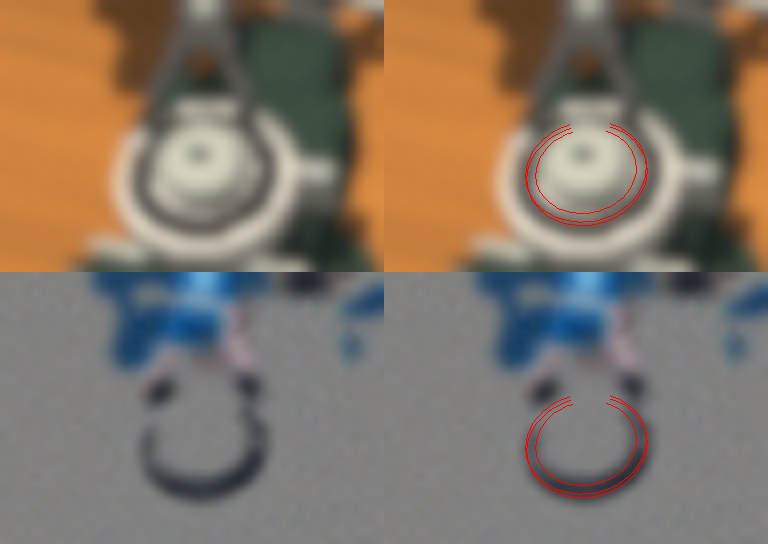

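There is no contact even at TCP z 0.1572, so the clip was less nose-low than the pictures suggested. I take back half of the pitch correction, with a compensating rise. That leaves the clip at about 0.1505–0.151 with clearance above the bearing.

Call:
{"name": "arm_command", "arguments": {"steps": [[[-0.0008,0.0029,0],[0,0,0.8],255],[[-0.0007,0.0029,0],[0,0,0.6],255],[[0,0,0],[0,0,0],255],[[0,0,0],[0,0,0],255]]}}

```text
clock: 27.45
position: [0.4399, -0.288, 0.1586]
ee_rot: [-0.0, 0.992, 0.127, 0.003]
contact_force: [0.3, -0.2, -2.5]
width: 0.0232
```

```bash
python3 - <<'E'
from cap import *
cap('f24.npz',6)
from dd import show
show('f24.npz','pics/e24',dz=.0121,sh=(-.0026,.0006))
# lateral check: axle & rivet in wrist
P=imaging.camera_params("wrist"); im=imaging.get_image("wrist"); cv2.imwrite("pics/w24.png",im)
z=np.load('f24.npz');p=z["p"]; yaw=.2547;u=np.array([np.cos(yaw),np.sin(yaw)])
rr=onplane(P,(318.5,116.5),p[2]+.0121+.012); print("clip from rivet px",rr[:2]+.072*u,"axle .5785 -.252")
tip=lambda r,zz: [[.5785+r*np.cos(t),-.252+r*np.sin(t),zz] for t in np.linspace(0,6.3,60)]
L=lines(Tm(rr[0],rr[1],p[2]+.0121,yaw,0))
cv2.imwrite("pics/f24w.png",cv2.resize(ov(im,P,[tip(.0165,.165),tip(.02,.161),tip(.04,.148)]+L[:4],(220,0,200,140),4,""),None,fx=.5,fy=.5))
E
```

```text
28.05 [ 0.43979 -0.28797  0.15862] F [ 0.17 -0.04 -1.78] M [-0.023  0.037  0.024] [-3.000e-04  9.920e-01  1.266e-01  3.000e-03] 0.023077997157240123
clip [ 0.5762 -0.2523] 0.1512
clip from rivet px [ 0.57882517 -0.25243065] axle .5785 -.252
```

View pics/f24w.png

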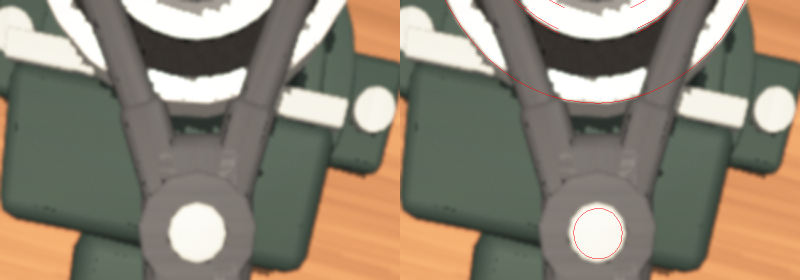

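View pics/e24_b.png

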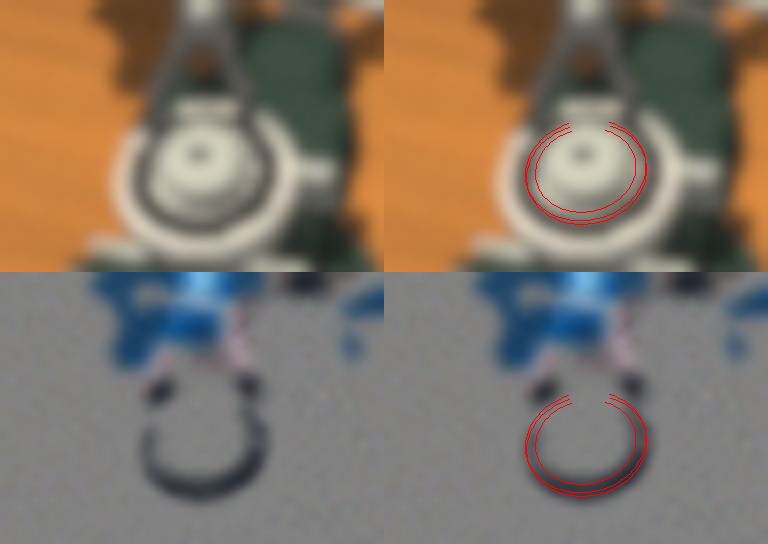

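View pics/e24_a.png

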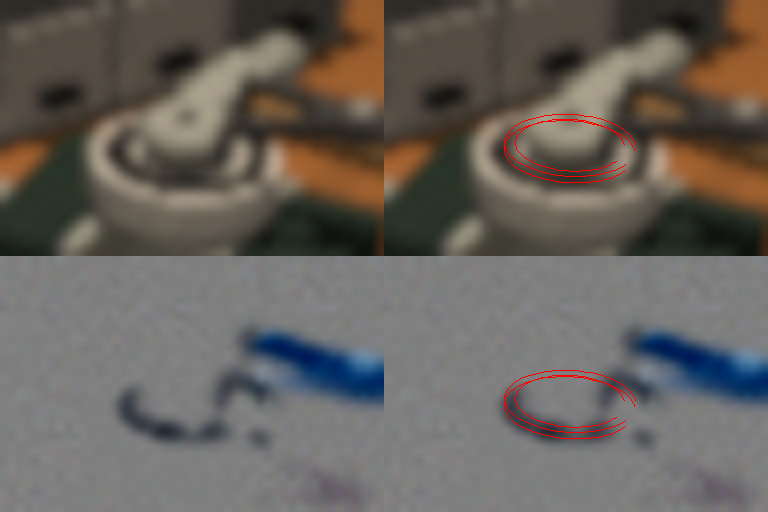

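The last reading shows the moment down to 0.037 N·m and Fz up by 0.5 N, which could be a light touch. I hold and re-read.

Call:
{"name": "arm_command", "arguments": {"steps": [[[0,0,0],[0,0,0],255],[[0,0,0],[0,0,0],255]]}}

```text
clock: 28.35
position: [0.4398, -0.288, 0.1586]
ee_rot: [-0.0, 0.992, 0.127, 0.003]
contact_force: [0.1, 0.6, -1.8]
width: 0.0231
```

```bash
python3 -c "
from cap import *
cap('f25.npz',8)"
```

```text
29.15 [ 0.43977 -0.28797  0.15863] F [ 0.35  0.02 -1.95] M [-0.02   0.041 -0.019] [-3.000e-04  9.920e-01  1.265e-01  3.000e-03] 0.023187587012080277
```

Call:
{"name": "arm_command", "arguments": {"steps": [[[0,0,0],[0,0,0.4],255],[[0,0,0],[0,0,0.4],255],[[0,0,0],[0,0,0],255]]}}

```text
clock: 29.52
position: [0.4397, -0.288, 0.1594]
ee_rot: [-0.0, 0.992, 0.127, 0.003]
contact_force: [-0.3, 0.8, -2.4]
width: 0.0235
```

```bash
python3 -c "
from cap import *
cap('f26.npz',8)"
```

```text
30.325 [ 0.43975 -0.28797  0.15942] F [-0.01  0.11 -2.41] M [-0.023  0.115 -0.004] [-3.000e-04  9.920e-01  1.265e-01  3.000e-03] 0.023489236853978523
```

Raising 0.8 mm restored the free readings (0.115 N·m, −2.4 N), so that was a feather touch of about 0.5 N. It fixes the contact height and shows that the original pitch correction was right. I restore the pitch and sit 1.5 mm above contact.

Call:
{"name": "arm_command", "arguments": {"steps": [[[0.0008,-0.0029,0],[0,0,0],255],[[0.0007,-0.0029,0],[0,0,-0.3],255],[[0,0,0],[0,0,0],255],[[0,0,0],[0,0,0],255]]}}

```text
clock: 30.82
position: [0.4397, -0.288, 0.1591]
ee_rot: [-0.001, 0.992, 0.127, 0.006]
contact_force: [-0.7, 0.4, -1.8]
width: 0.0231
```

```bash
python3 - <<'E'
from cap import *
cap('f27.npz',10)
from dd import show
show('f27.npz','pics/e27',dz=.0114,sh=(-.0026,.0006))
im=imaging.get_image("wrist"); cv2.imwrite("pics/w27.png",im)
E
```

```text
31.825 [ 0.43978 -0.28798  0.15913] F [-0.02  0.06 -2.33] M [-0.014  0.116 -0.013] [-7.000e-04  9.919e-01  1.266e-01  6.000e-03] 0.02288180649662732
clip [ 0.5762 -0.2524] 0.151
```

View pics/e27_b.png

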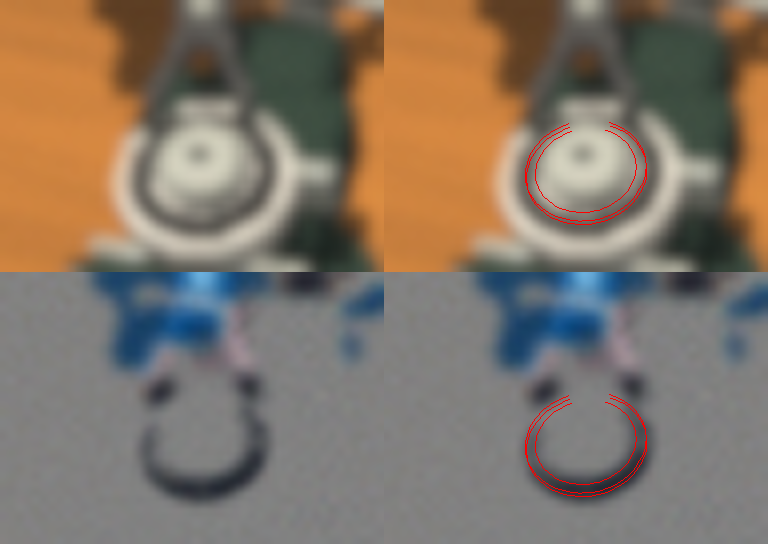

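View pics/w27.png

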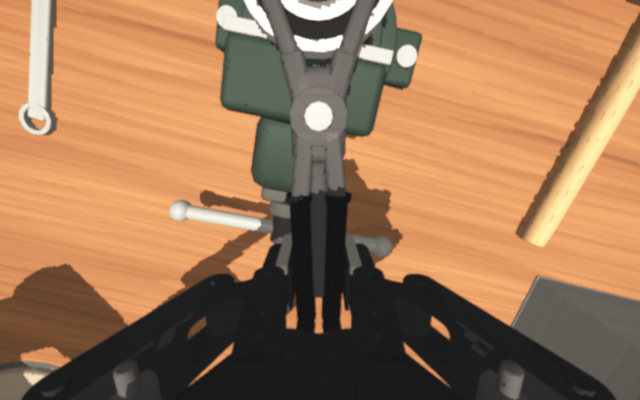

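```bash
python3 - <<'E'
from fit import *
from scipy.optimize import minimize
from scipy.ndimage import map_coordinates
S=imaging.camera_params("scene");D=imaging.camera_params("side")
yaw=.2547;u=np.array([np.cos(yaw),np.sin(yaw),0]);n=np.array([-u[1],u[0],0])
ax=np.array([.5785,-.252,0])
def cost(v,ims,z,R0,hw,ang):
    c=ax+[0,0,z]+u*v[0]*1e-3+n*v[1]*1e-3; t=.3*(v[2]-R0)**2
    for im,P in ims:
        f=lambda r:map_coordinates(im,np.array([proj(P,c+u*r*np.cos(k)+n*r*np.sin(k))[::-1] for k in ang]).T,order=1)
        R=v[2]*1e-3; t+=np.mean(f(R)-.5*f(R+hw)-.5*f(R-hw))
    return t
def fit(*a): return min((minimize(cost,[x,y,a[2]],args=a,method="Nelder-Mead",options=dict(xatol=.01,fatol=1e-3)) for x in(-3,0,2) for y in(-2,2)),key=lambda r:r.fun).x.round(2)
a0=cv2.imread("pics/side0.png").astype(float)[:,:,1];b0=cv2.imread("pics/scene0.png").astype(float)[:,:,1]
q=np.load("f27.npz");da=q["a"][:,:,1]-a0;db=q["b"][:,:,1]-b0
full=np.linspace(0,6.28,160);fr=np.linspace(-1.9,1.9,120)
for nm,x,y in(("side",(a0,D),(da,D)),("scene",(b0,S),(db,S))):
    print(nm,"bearing",fit([x],.148,29.5,.0065,full),"clip",fit([y],.1515,24.75,.006,fr))
E
```

```text
side bearing [-2.72 -0.95 29.95] clip [-3.55  2.61 25.08]
scene bearing [-2.37  0.8  29.63] clip [-1.34  0.84 24.97]
```

In the scene view the clip is within about 1 mm of the bearing centre, the wrist measurement gives 0.5 mm, and the readings show free hanging. Handing in.

```bash
python3 -c "
from rig import manip,telemetry
print(manip.sign_off()); s=telemetry.get_state(); print(s['clock'],s['position'],s['contact_force'],s['moment'])"
```

```text
the job is handed in; nothing more can be done
None
the job is handed in; nothing more can be done
```

I handed the job in at about 32 s. The circlip is held spread around the axle, level with its groove and clear of the bearing, carried by the grip alone. I got no verdict.

I took the pliers from the small wooden block, squeezed the handles to their stop at 60 N, and carried them over the axle. I then lowered the clip in steps that got finer near the groove.

**Last checks**
- **Load:** the vertical force was −2.3 N and the moment 0.116 N·m, the same as when hanging free. There was no side force.
- **Centring:** the wrist camera put the clip about 0.5 mm off the axle axis and the scene camera about 1 mm ahead of it. The radial clearance is 2.5 mm.
- **Height:** the clip sits about 1.5 mm above where it touched the bearing, so its middle should be at about 151 mm.

**What disagreed or went less cleanly**
- **Squeezing:** the pads first pushed the handles down, and the pliers slid about 5 mm forward in the grip. I allowed for both.
- **Touching the bearing:** while finding the height, the clip touched the bearing with about 0.5 N, then I raised it clear. An earlier force reading also hinted at a touch, but its moment did not confirm it.
- **Side camera:** its sideways fit disagreed by 3.5 mm. I did not use it, because the axle hides much of the ring in that view.
- **Level:** how level the clip is rests on camera fits and the touch height, and I estimate it is within 0.5°.
- **Gripper opening:** it read 23 mm although the handles should measure 30 mm at the stop. I put this down to the fingers giving under 60 N; the ring measured about its full 45 mm opening in the images.

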